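Wedge the condenser-lens carrier into the illuminator's dovetail way

TASK

Pick up the carrier with the round lens tube, set its foot on the open end of the illuminator bed with the lens looking at the lamp, and slide it along the tapered way until it wedges tight between both rails. How far it goes differs with the setting of the way, so feel for it: press it home with about 15 N, never hard (25 N is too much), and leave it wedged there, level and let go. Leave the other carrier and the bench things where they are.

Things in the scene. Friction and masses are not known exactly. Their poses are not given: they have to be found in the camera images.
- bed: Illuminator bed, fixed to the bench: dark grey slab 310 x 110 mm, its top 20 mm over the bench. Origin at bench level under the way's mouth; +x points along the way towards the white lamp housing (95 mm wide, 75 mm tall on the slab, from x = 123 mm on). The slab is open and flat from x = -130 mm to the mouth.
- way_mouth (a point): Point on the slab's top at the mouth of the way, midway between the rails. Axes as the bed. Two aluminium rails start here, 18 mm tall, outer sides up to 48 mm from the axis. Their inner flanks lean inward by 30 degrees (dovetail) and are 49 mm apart at the slab here. The left (+y) rail is set inward by 0 to 3 mm, differently each time, and stays so.
- way_end (a point): Point on the slab's top at the far end of the rails, 105 mm past way_mouth. Each rail closes in by 1 in 20 on the way here. The lamp stands 18 mm farther on.
- lens_foot (a point): Point on the lens carrier's underside, on its mid-line; x to the nose and lens, z up. The foot is 14 mm tall and reaches 32 mm ahead of this point (nose 41 mm wide at the bottom), its flanks matching the way. It wedges with this point 20 to 50 mm past way_mouth (less by 10 mm per mm of rail setting). Shortly before, it may drag by a few N; at the wedge the force climbs by some 8 N per mm.
- foot_tail (a point): Middle of the flat upright tail face of the lens carrier's foot, 68 mm behind lens_foot, 7 mm over the underside; 51 mm wide, 14 mm tall. It stays 18 mm or more outside the mouth, so it can be pushed there, low down. A push high on the block lifts the tail and jams it falsely; a sideways load rubs on one rail only and feels tight too early.
- lens_grip (a point): Centre of the grasp on the carrier's upright block, 56 mm over the underside, 13 mm behind lens_foot. The aluminium block is 34 mm long (x) and 24 mm wide (y: grasp across this), up to 72 mm over the underside. From its front a black tube, 32 mm across, sticks out 22 mm, centred 40 mm over the underside. The carrier weighs 0.34 to 0.55 kg.
- filter_carrier: The other carrier, a bystander: the same aluminium dovetail foot and block, but with a thin black 46 mm square plate in front in place of the tube. Origin at its underside, as lens_foot.
- amber_bottle: Amber glass bottle, 42 mm across, 85 mm tall; bystander. Origin under its centre.
- jar: Clear jar, 48 mm across, 55 mm tall; bystander. Origin under its centre.
- red_tray: Open red tray, 100 x 140 x 45 mm; bystander. Origin under its centre.
- slide_box: Flat closed blue slide box, 90 x 160 x 30 mm; bystander. Origin under its centre.
- driver: Screwdriver, 160 mm, lying; bystander.
- beaker: Glass beaker, 68 mm across, 80 mm tall; bystander. Origin under its centre.
There are look-alikes about, which are no part of the job. Leave any yellow look-alike of the part that bears lens_foot alone.

How it is judged:
On the way, in this order (a step that is already met when the one before it is completed fails the run):
1. the nose of the lens carrier's foot is in the way, flat and in line (x of lens_foot in the frame of way_mouth between -0.02 and 0.06 m and y of lens_foot in the frame of way_mouth between -0.008 and 0.008 m and z of lens_foot in the frame of way_mouth between -0.003 and 0.004 m), for 0.2 s.
2. it is wedged between both rails (gib_c0 is the flank of the left rail) (contact force between lens_carrier and bed above 12 N and contact force between lens_carrier and gib_c0 above 1.5 N and x of lens_foot in the frame of way_mouth between 0.014 and 0.058 m), for 0.2 s.
At the end, for the whole second after the job is handed in: the lens carrier rests released in the way, flat and in line (1.7 degrees, 4 mm), its foot point 14 to 58 mm past the mouth, still wedged: it bears on the rails and bed with over 12 N in all and on the left rail with over 1.5 N (all of step 2 and y of lens_foot in the frame of way_mouth between -0.004 and 0.004 m and z of lens_foot in the frame of way_mouth between -0.003 and 0.003 m and angle between lens_foot's own z axis and vertical below 0.03 rad and angle between the x axis of lens_foot and the x axis of bed, either way round below 0.03 rad and linear speed of lens_carrier below 0.01 m/s); the robot touches nothing.
It fails at once if the carrier is forced: it presses on the bed and rails with over 70 N in all (contact force between lens_carrier and bed above 70 N).
It fails at once if the other carrier or a bench thing is displaced by over 20 mm (distance of any of filter_carrier, amber_bottle, jar, red_tray, slide_box, driver, beaker from where it was at the start of the episode above 0.02 m).
It also fails if it takes over 70 s, if anything falls off the work surface, if the arm or the gripper's body presses on something with over 40 N, if the wrist force passes 120 N, or if a joint passes its speed limit or range.

ROBOT

A 7-joint arm with a two-finger parallel gripper is mounted at the origin on the work surface. World frame = base frame: x ahead of the robot, y to its left, z up, the work surface at z = 0. Lengths are in m, angles in rad, forces in N, time in s.
With the tool pointing down it reaches from about 0.4 to 0.875 m from the base axis. Payload 19.3 kg.
Tool frame: the origin (TCP) lies on the centre line of the jaws, within the pads' length; the fingertips stand 14 mm ahead of it and the grasp point (between the pads) lies 5 mm behind it; x points along the fingers, y is the direction in which the jaws open and shut, and the axes are right-handed (so a half turn about x gives the same grasp; the last joint's range is limited). The gripper opens to 85 mm and grips with 20 to 120 N. Pads are 22 mm wide; open, the fingers measure 114 mm over their backs; the gripper's body (76 mm by 85 mm) begins 54 mm behind the grasp point. The pads swing forward as they close: fully open they stand 13 mm farther back than shut.
Start: joints at [1.199, 0.521, -0.036, 1.599, 0.021, 1.021, -0.113], TCP at [0.186, -0.597, 0.212] pointing down, gripper open.
Joint ranges: [-2.91, 2.91], [-0.3, 2.13], [-1.5, 1.42], [0.17, 2.43], [-1.26, 4.41], [0.16, 1.93], [-2.52, 2.52]. Speed limits (rad/s): [1.89, 1.89, 2.39, 2.39, 3.01, 3.01, 3.01].

INTERFACE

Orientations are given as [roll, pitch, yaw] about the fixed x, y, z axes, in that order (R = Rz(yaw) Ry(pitch) Rx(roll)).
In Python, from workcell import monitor, optics, bot gives the robot as it stands.
- The arm moves only by the tool arm_command, never from a script. Its arguments are lists of equal length, an entry for each row: "delta_pos": the shift along the tool's x, y, z as a fraction of full scale, a list of three; "rotation": the turn, a rotation vector about the tool's x, y, z as a fraction of full scale, a list of three. In form: {"delta_pos": [[dx, dy, dz], ...], "rotation": [[wx, wy, wz], ...]}. A call has 1 to 10 rows; each row shifts and turns the pose as measured when the row begins, along the tool's axes as they then stand; what a row does not reach is not made up. Full scale, the value 1, is 30 mm for a shift and 6 degrees for a turn. A row lasts 1/10 s, in which the tool goes at most 50 mm and 8.59 degrees, less where a joint would pass 70% of its speed; a pose out of reach is approached as far as the arm can. A call with a number of a shift or a turn outside -1 to 1 is refused whole. A call with a gripper value outside its range is refused whole. "gripper" is the closure, from -1 (fully open) to 1 (shut), so that 0 is half open, set as the call begins (left out, the last holds). The fingers move at their own pace and stop on an object; "grip_force" is the grip in N (left out, the last holds). Time passes only in rows, so rows that do not move let the fingers close. It gives the time, the measured TCP pose, the force and the opening at its end, in the units of the state.
- monitor.observe(): the state, without advancing time (a new reading comes with each control period).
- optics.grab_frame(name): name is "scene" or "top" or "wrist"; returns the picture (420x560x3 uint8, red, green, blue); there is no depth.
- optics.camera_params(name): a dict with "fx", "fy", "cx", "cy" (pixels), "origin" and "rotation" of the camera in the world. Camera axes: x right, y down, z forward; pixel columns grow to the right and rows downward; lengths in m; the calibration is good to about 2 mm. A picture is of the moment at which its call begins: read the wrist's pose just before it. camera_params takes no time and is no camera call; for the wrist camera it gives the pose at the moment of the call.
- bot.job_done(): hands the job in, once; it reports no verdict.
The state is a dict: "clock": time; "qpos": joint angles; "qd": joint speeds; "joint_efforts": joint torques, N m; "position": TCP position; "tool_rot": TCP orientation; "force": force on the tool from outside, world axes, zero at the start; "moment": the same for the moment, N m; "grip_width": finger opening in m.
Only numpy, scipy, OpenCV 4.12 (cv2) and the standard library are available. Lean on these libraries where they do the work, as an engineer would, in place of code of your own. Each camera call takes 0.05 s, during which the arm holds its last target. There are 200 camera calls.

## Working session

There is one attempt and no reset: what is moved stays moved. The work goes in short steps, Python scripts to look and compute and a tool call to move; the robot and the scene stay as the last step left them, time stands still between calls to the robot, and variables do not carry over. Pictures are saved under pics/ and viewed, about 8 in all and at most 12, crops included, and the job is handed in when it is done.

Besides the shell and the picture viewer there is one more tool, called after "Call:" as name(argument=value, ...), one argument or row to a line, values as JSON. arm_command: Moves the arm, as the interface text tells. Its arguments: {"type":"object","properties":{"delta_pos":{"type":"array","items":{"type":"array","items":{"type":"number"}}},"rotation":{"type":"array","items":{"type":"array","items":{"type":"number"}}},"gripper":{"type":"number"},"grip_force":{"type":"number"}},"required":["delta_pos","rotation"]}

```bash
mkdir -p pics; ls; python3 - <<'E'
from workcell import monitor, optics, bot
import cv2,numpy as np
a=optics.grab_frame("top");b=optics.grab_frame("scene")
cv2.imwrite("pics/top0.png",a[:,:,::-1]);cv2.imwrite("pics/scene0.png",b[:,:,::-1])
for n in("top","scene","wrist"):
    print(n,optics.camera_params(n))
print(monitor.observe())
E
```

```text
pics
top {'fx': 451.5523423368775, 'fy': 451.5523423368775, 'cx': 281.2776296383468, 'cy': 216.59795179557915, 'origin': array([0.35089417, 0.01462545, 1.26301291]), 'rotation': array([-2.95192529, -0.00898819, -1.54367618])}
scene {'fx': 428.2166807237243, 'fy': 428.2166807237243, 'cx': 270.31558357222406, 'cy': 207.40334180896738, 'origin': array([ 0.98141496, -0.68563157,  0.77071595]), 'rotation': array([-2.30178346,  0.01004072,  0.54376599])}
wrist {'fx': 331.8316504700852, 'fy': 331.8316504700852, 'cx': 280.49422417126345, 'cy': 203.7149615197042, 'origin': array([ 0.25129467, -0.57552417,  0.37275946]), 'rotation': array([ 2.86411296e+00,  1.06271778e-03, -1.26945973e+00])}
{'clock': 0.1, 'qpos': array([ 1.19880492,  0.52196501, -0.03635915,  1.59990688,  0.02121199,
        1.02108579, -0.11281993]), 'qd': array([-0.00115718, -0.0027682 ,  0.00024731, -0.00212385, -0.0008363 ,
        0.00038289,  0.00023713]), 'joint_efforts': array([ 4.35847527e-03, -9.28487849e+01,  1.98402666e+00, -3.70529616e+01,
        1.80359714e-02,  5.38548455e-03, -1.14297359e-04]), 'position': array([ 0.18566473, -0.59647602,  0.21119213]), 'tool_rot': array([-1.50839812,  1.56981663,  1.93498801]), 'force': array([-0.36313764,  0.8558881 , -0.11554783]), 'moment': array([0.02937301, 0.04044398, 0.00348505]), 'grip_width': 0.08553124733841795}
```

View pics/top0.png

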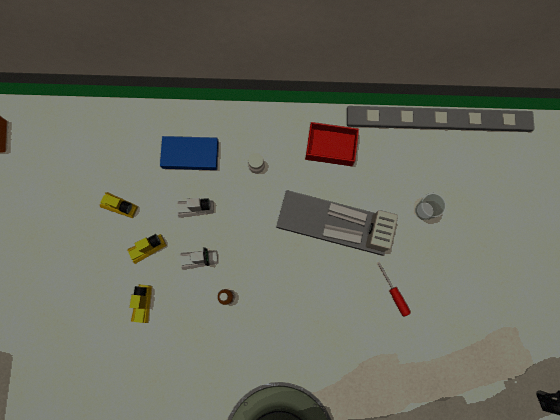

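View pics/scene0.png

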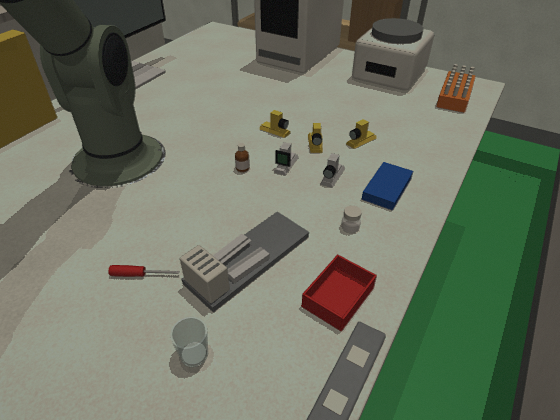

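The lens carrier candidates in the top view are: aluminium (195,206), aluminium (199,258), and yellow (119,205), (146,248) and (141,303). In the scene view, the aluminium one by the blue box at (331,168) has the round tube and the one at (285,156) has the square plate. So I choose top (195,206). The bed is at top (277..397, 190..255), with the lamp on the right. I'll check this with a close crop.

```bash
cat > h.py <<'E'
import cv2,numpy as np
from scipy.spatial.transform import Rotation as R
from workcell import monitor, optics, bot
def cast(p,n,z):
    c=n if isinstance(n,dict) else optics.camera_params(n)
    d=R.from_euler('xyz',c['rotation']).as_matrix()@[(p[0]-c['cx'])/c['fx'],(p[1]-c['cy'])/c['fy'],1]
    return c['origin']+d*(z-c['origin'][2])/d[2]
def proj(P,n):
    c=n if isinstance(n,dict) else optics.camera_params(n)
    q=R.from_euler('xyz',c['rotation']).as_matrix().T@(np.array(P)-c['origin'])
    return np.array([c['cx']+c['fx']*q[0]/q[2],c['cy']+c['fy']*q[1]/q[2]])
E
python3 - <<'E'
from h import *
a=cv2.imread("pics/top0.png");b=cv2.imread("pics/scene0.png")
c1=cv2.resize(a[180:285,160:240],None,fx=5,fy=5,interpolation=cv2.INTER_CUBIC)[:525]
c2=cv2.resize(b[135:195,265:355],None,fx=4.4,fy=4.4,interpolation=cv2.INTER_CUBIC)
c3=cv2.resize(a[180:265,270:405],None,fx=2.9,fy=2.9,interpolation=cv2.INTER_CUBIC)
can=np.zeros((525,800,3),np.uint8);can[:c1.shape[0],:400]=c1
can[:c2.shape[0],400:400+c2.shape[1]]=c2;can[270:270+c3.shape[0],400:400+c3.shape[1]]=c3[:,:400]
cv2.imwrite("pics/crop.png",can)
# slab mask
hsv=cv2.cvtColor(a,cv2.COLOR_BGR2HSV)
m=((hsv[:,:,2]<125)).astype(np.uint8);m[:,:260]=0;m[:185]=0;m[262:]=0;m[:,402:]=0
n,l,s,_=cv2.connectedComponentsWithStats(m);k=1+s[1:,4].argmax();print(s[k])
r=cv2.minAreaRect(np.argwhere(l==k)[:,::-1].astype(np.float32));print(r)
for p in cv2.boxPoints(r):print(p,cast(p,'top',.02))
for p in((191,206),(188,258)):print(cast(p,'top',.072))
E
```

```text
[ 276  190  122   66 3597]
((337.5882568359375, 221.64706420898438), (117.87230682373047, 44.141483306884766), 14.03624439239502)
[275.05884 228.76471] [0.55471408 0.02632487 0.02      ]
[285.7647 185.9412] [ 6.78749278e-01 -4.08129704e-04  2.00000000e-02]
[400.11768 214.52942] [ 0.60530783 -0.32401012  0.02      ]
[389.4118  257.35294] [ 0.48380734 -0.29166324  0.02      ]
[0.60179339 0.25394596 0.072     ]
[0.46164111 0.25276208 0.072     ]
```

View pics/crop.png

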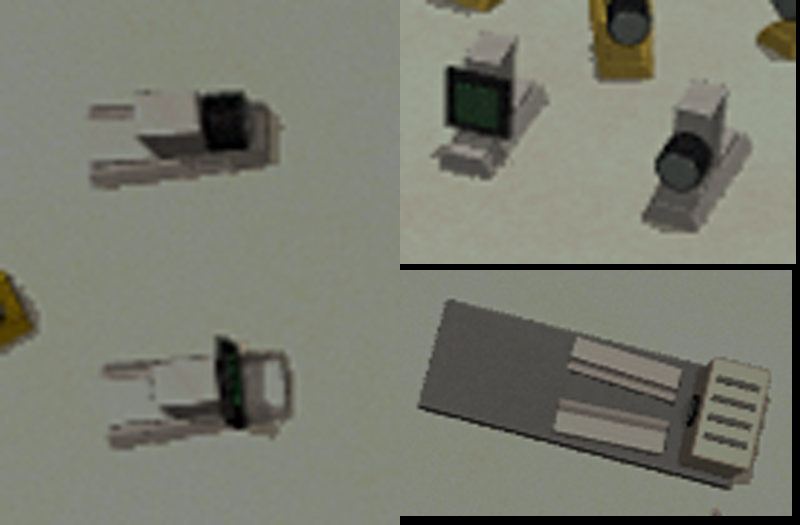

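The crop confirms it: the upper carrier at top (195,206) has the round black tube, and the lower one at (199,258) has the square plate. The lens carrier's nose points right in the image (-y).

```bash
cat >> h.py <<'E'
def st():
    s=monitor.observe();return np.array(s['position']),R.from_euler('xyz',s['tool_rot']).as_matrix(),s
def plan(P=None,X=None,yaw_y=None):
    """remaining shift in tool axes (units of 30 mm), turn (units of 6 deg) to tool x down and tool y at yaw_y (deg)"""
    p,M,s=st()
    if P is not None: print('shift',(M.T@(np.array(P)-p)/.03).round(3))
    if yaw_y is not None:
        y=np.array([np.cos(np.radians(yaw_y)),np.sin(np.radians(yaw_y)),0]);x=np.array([0,0,-1.])
        T=np.stack([x,y,np.cross(x,y)],1)
        print('turn',(R.from_matrix(M.T@T).as_rotvec(degrees=True)/6).round(3))
        if P is not None: print('shift after turn',(T.T@(np.array(P)-p)/.03).round(3))
    print('t',round(s['clock'],2),'p',p.round(4),'F',s['force'].round(1),'w',round(s['grip_width'],4))
E
python3 - <<'E'
from h import *
p,M,s=st();print(M.round(3));c=optics.camera_params('wrist');C=R.from_euler('xyz',c['rotation']).as_matrix()
print((M.T@(c['origin']-p)).round(4));print((M.T@C).round(3))
for y in(0,180,-17,163):plan([.5,-.15,.22],yaw_y=y)
f=lambda u,v:(160+u/5,180+v/5)
for q,z in(((135,92),.072),((200,92),.072),((200,133),.072),((135,133),.072),((90,187),0),((275,166),0),((92,160),.014)):print(q,cast(f(*q),'top',z).round(4))
g=lambda u,v:(270+(u-400)/2.9,180+(v-270)/2.9)
for q in((418,407),(447,300),(572,338),(732,488)):print(q,cast(g(*q),'top',.02 if q[1]<480 else 0).round(4))
for q in((566,369),(675,402),(558,402),(667,425)):print('rail',cast(g(*q),'top',.038).round(4))
E
```

```text
[[-0.     0.297 -0.955]
 [ 0.001 -0.955 -0.297]
 [-1.    -0.001  0.   ]]
[-0.1616 -0.0007 -0.0689]
[[ 0.    -0.274  0.962]
 [ 1.    -0.    -0.   ]
 [ 0.     0.962  0.274]]
shift [ -0.284 -11.096 -14.428]
turn [-1.2118e+01 -5.0000e-03  8.0000e-03]
shift after turn [ -0.294  10.478 -14.883]
t 0.1 p [ 0.1857 -0.5965  0.2112] F [-0.4  0.9 -0.1] w 0.0855
shift [ -0.284 -11.096 -14.428]
turn [1.7882e+01 9.0000e-03 6.0000e-03]
shift after turn [ -0.294 -10.478  14.883]
t 0.1 p [ 0.1857 -0.5965  0.2112] F [-0.4  0.9 -0.1] w 0.0855
shift [ -0.284 -11.096 -14.428]
turn [-9.285e+00 -4.000e-03  9.000e-03]
shift after turn [ -0.294   5.669 -17.296]
t 0.1 p [ 0.1857 -0.5965  0.2112] F [-0.4  0.9 -0.1] w 0.0855
shift [ -0.284 -11.096 -14.428]
turn [2.0715e+01 1.0000e-02 5.0000e-03]
shift after turn [-0.294 -5.669 17.296]
t 0.1 p [ 0.1857 -0.5965  0.2112] F [-0.4  0.9 -0.1] w 0.0855
(135, 92) [0.6225 0.2661 0.072 ]
(200, 92) [0.6235 0.231  0.072 ]
(200, 133) [0.6008 0.2297 0.072 ]
(135, 133) [0.5998 0.2646 0.072 ]
(90, 187) [0.5828 0.3031 0.    ]
(275, 166) [0.598  0.1988 0.    ]
(92, 160) [0.5957 0.2999 0.014 ]
(418, 407) [0.5591 0.0233 0.02  ]
(447, 300) [ 0.6659 -0.002   0.02  ]
(572, 338) [ 0.6314 -0.1245  0.02  ]
(732, 488) [ 0.4917 -0.2828  0.    ]
rail [ 0.5969 -0.117   0.038 ]
rail [ 0.5679 -0.2209  0.038 ]
rail [ 0.5647 -0.1096  0.038 ]
rail [ 0.5456 -0.2132  0.038 ]
```

Call:
arm_command(
  delta_pos=[
    [-0.1,-0.68,-1],
    [-0.1,-0.68,-1],
    [-0.1,-0.68,-1],
    [-0.1,-0.68,-1],
    [-0.1,-0.68,-1],
    [-0.1,-0.68,-1],
    [-0.1,-0.68,-1],
    [-0.1,-0.68,-1],
    [-0.1,-0.68,-1],
    [-0.1,-0.68,-1],
  ],
  rotation=[
    [0,0,0],
    [0,0,0],
    [0,0,0],
    [0,0,0],
    [0,0,0],
    [0,0,0],
    [0,0,0],
    [0,0,0],
    [0,0,0],
    [0,0,0],
  ],
  gripper=-1,
)

```text
clock: 1.1
position: [0.4148, -0.3044, 0.239]
tool_rot: [-0.928, 1.564, 2.507]
force: [-0.2, 1.1, 0.8]
grip_width: 0.0858
```

Call:
arm_command(
  delta_pos=[
    [0,0,0],
    [0,0,0],
    [0,0,0],
    [0,0,0],
    [0,0,0],
    [0,0,0],
    [0,0,0],
    [0,0,0],
    [0,0,0],
    [0,0,0],
  ],
  rotation=[
    [-1,0,0],
    [-1,0,0],
    [-1,0,0],
    [-1,0,0],
    [-1,0,0],
    [-1,0,0],
    [-1,0,0],
    [-1,0,0],
    [-1,0,0],
    [-1,0,0],
  ],
)

```text
clock: 2.1
position: [0.4178, -0.2975, 0.2374]
tool_rot: [-2.157, 1.56, 2.374]
force: [0.1, -0.4, 0.3]
grip_width: 0.0853
```

```bash
python3 -c "
from h import *
plan([.58,-.10,.25],yaw_y=-13)"
```

```text
shift [-0.412  4.131 -7.453]
turn [ 0.439 -0.055  0.087]
shift after turn [-0.419  3.788 -7.632]
t 2.1 p [ 0.4178 -0.2975  0.2374] F [ 0.1 -0.4  0.3] w 0.0853
```

Call:
arm_command(
  delta_pos=[
    [-0.05,0.48,-0.9],
    [-0.05,0.48,-0.9],
    [-0.05,0.48,-0.9],
    [-0.05,0.48,-0.9],
    [-0.05,0.48,-0.9],
    [-0.05,0.48,-0.9],
    [-0.05,0.48,-0.9],
    [-0.05,0.48,-0.9],
    [-0.02,0.3,-0.5],
    [0,0,0],
  ],
  rotation=[
    [0.1,0,0],
    [0.1,0,0],
    [0.1,0,0],
    [0.1,0,0.1],
    [0,0,0],
    [0,0,0],
    [0,0,0],
    [0,0,0],
    [0,0,0],
    [0,0,0],
  ],
)

```text
clock: 3.1
position: [0.5909, -0.0908, 0.2483]
tool_rot: [-2.559, 1.564, 1.93]
force: [-0.4, 0.3, -0.4]
grip_width: 0.0856
```

```bash
python3 -c "
from h import *
plan([.58,-.10,.25],yaw_y=-13)
import pickle
c=optics.camera_params('wrist');a=optics.grab_frame('wrist');cv2.imwrite('pics/w1.png',a[:,:,::-1]);pickle.dump(c,open('w1.pkl','wb'))"
```

```text
shift [-0.059 -0.286  0.378]
turn [ 0.032 -0.056  0.037]
shift after turn [-0.058 -0.285  0.379]
t 3.1 p [ 0.5909 -0.0908  0.2483] F [-0.4  0.3 -0.4] w 0.0856
```

View pics/w1.png

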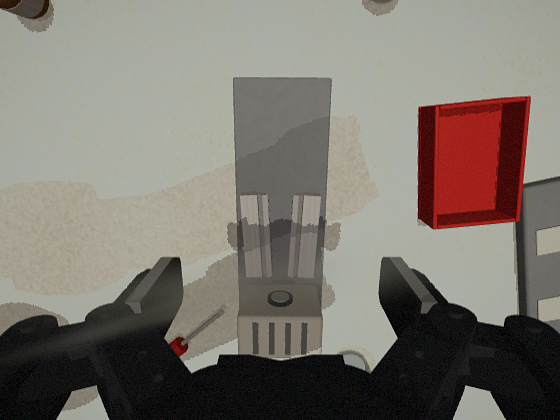

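The wrist view shows the bed with the slab's open end at (234..331,78). The rails start at row ~194, x 240..267 and 292..322, and the lamp is at the bottom (238..322, 280+). I'll fit the slab edges next.

```bash
cat > fit.py <<'E'
from h import *
import pickle
def bedfit(img,c,r0=88,r1=185,L=(220,250),Rr=(312,342)):
    g=cv2.GaussianBlur(cv2.cvtColor(img,cv2.COLOR_BGR2GRAY),(3,3),0).astype(float)
    out=[]
    for lo,hi in(L,Rr):
        pts=[]
        for r in range(r0,r1,2):
            d=np.abs(np.diff(g[r,lo:hi]));k=d.argmax();w=d[max(k-2,0):k+3]
            pts.append(cast((lo+max(k-2,0)+(w*np.arange(len(w))).sum()/w.sum()+.5,r),c,.02)[:2])
        pts=np.array(pts);vx,vy,x0,y0=cv2.fitLine(pts.astype(np.float32),cv2.DIST_HUBER,0,.001,.001).ravel()
        if vy>0:vx,vy=-vx,-vy
        out.append((np.array([x0,y0]),np.degrees(np.arctan2(vy,vx))))
    return out
E
python3 - <<'E'
from fit import *
c=pickle.load(open('w1.pkl','rb'));im=cv2.imread('pics/w1.png')
o=bedfit(im,c);print(o)
yaw=np.radians((o[0][1]+o[1][1])/2);u=np.array([np.cos(yaw),np.sin(yaw)]);n=np.array([-u[1],u[0]])
print('width',(o[1][0]-o[0][0])@n,'yaw',np.degrees(yaw))
mid=(o[0][0]@n+o[1][0]@n)/2
g=cv2.GaussianBlur(cv2.cvtColor(im,cv2.COLOR_BGR2GRAY),(3,3),0).astype(float)
# back end edge of the slab
rows=[]
for x in range(245,322,4):
    d=np.abs(np.diff(g[65:92,x]));rows.append(cast((x,65+d.argmax()+.5),c,.02)[:2]@u)
b=np.median(rows);print('end along',b,'bed origin from end',u*(b+.130)+n*mid)
for xs in((245,256),(300,318)):
    e=[cast((x,183+np.abs(np.diff(g[183:207,x])).argmax()+.5),c,.038)[:2]@u for x in range(*xs,2)];print('rail front',np.median(e)-b-.13)
for r in(200,230,260):
    print(r,[(x,int(g[r,x])) for x in range(236,328,2)])
E
```

```text
[(array([ 0.5445765 , -0.04218078], dtype=float32), np.float32(-103.277)), (array([ 0.65449244, -0.05456991], dtype=float32), np.float32(-103.45278))]
width 0.10980291 yaw -103.36489
end along -0.15405430616504 bed origin from end [ 0.58394013 -0.11401222]
rail front -8.554892074294496e-05
rail front 0.00032696246759877923
200 [(236, 112), (238, 99), (240, 134), (242, 156), (244, 153), (246, 152), (248, 154), (250, 154), (252, 152), (254, 155), (256, 143), (258, 108), (260, 111), (262, 128), (264, 142), (266, 144), (268, 91), (270, 103), (272, 102), (274, 102), (276, 102), (278, 102), (280, 102), (282, 103), (284, 103), (286, 104), (288, 103), (290, 102), (292, 98), (294, 142), (296, 143), (298, 126), (300, 111), (302, 106), (304, 145), (306, 155), (308, 155), (310, 151), (312, 155), (314, 153), (316, 151), (318, 154), (320, 135), (322, 103), (324, 102), (326, 145)]
230 [(236, 104), (238, 63), (240, 61), (242, 83), (244, 105), (246, 102), (248, 101), (250, 103), (252, 105), (254, 101), (256, 104), (258, 97), (260, 81), (262, 85), (264, 94), (266, 99), (268, 95), (270, 66), (272, 63), (274, 64), (276, 65), (278, 64), (280, 65), (282, 65), (284, 64), (286, 64), (288, 65), (290, 73), (292, 99), (294, 98), (296, 89), (298, 85), (300, 85), (302, 104), (304, 103), (306, 103), (308, 102), (310, 103), (312, 100), (314, 103), (316, 103), (318, 84), (320, 79), (322, 76), (324, 92), (326, 136)]
260 [(236, 133), (238, 91), (240, 83), (242, 83), (244, 92), (246, 123), (248, 120), (250, 120), (252, 121), (254, 123), (256, 121), (258, 121), (260, 112), (262, 91), (264, 98), (266, 111), (268, 113), (270, 106), (272, 80), (274, 82), (276, 81), (278, 81), (280, 82), (282, 82), (284, 82), (286, 82), (288, 93), (290, 115), (292, 115), (294, 100), (296, 97), (298, 99), (300, 122), (302, 119), (304, 120), (306, 121), (308, 123), (310, 121), (312, 122), (314, 116), (316, 90), (318, 92), (320, 93), (322, 115), (324, 165), (326, 169)]
```

```bash
python3 - <<'E'
from h import *
import pickle
plan([.612,.25,.25],yaw_y=7)
c=pickle.load(open('w1.pkl','rb'));yaw=np.radians(-103.36);u=np.array([np.cos(yaw),np.sin(yaw)]);n=np.array([-u[1],u[0]]);O=np.array([.5839,-.1140])
for q in((267.2,200),(292.8,200),(240,200),(320.5,200),(271.3,260),(288.2,260),(244.5,260),(315.5,260)):
    w=cast((q[0]+.0,q[1]),c,.038)[:2]-O;print(q,(w@u*1e3).round(1),(w@n*1e3).round(2))
E
```

```text
shift [ 8.0000e-03 -1.8260e+00 -1.1274e+01]
turn [-3.31  -0.057  0.032]
shift after turn [ -0.06    2.113 -11.224]
t 3.15 p [ 0.5901 -0.0919  0.2482] F [-0.3  0.2  0.2] w 0.0855
(267.2, 200) 6.3 -15.5
(292.8, 200) 6.0 14.21
(240, 200) 6.6 -47.1
(320.5, 200) 5.6 46.33
(271.3, 260) 82.1 -10.61
(288.2, 260) 81.9 10.04
(244.5, 260) 82.5 -43.38
(315.5, 260) 81.5 43.37
```

Call:
arm_command(
  delta_pos=[
    [0,-0.18,-1],
    [0,-0.14,-1],
    [0,-0.1,-1],
    [0,-0.06,-1],
    [0,-0.02,-1],
    [0,0.02,-1],
    [0,0.06,-1],
    [0,0.1,-1],
    [0,0.15,-1],
    [0,0.18,-1],
  ],
  rotation=[
    [-0.33,0,0],
    [-0.33,0,0],
    [-0.33,0,0],
    [-0.33,0,0],
    [-0.33,0,0],
    [-0.33,0,0],
    [-0.33,0,0],
    [-0.33,0,0],
    [-0.33,0,0],
    [-0.33,0,0],
  ],
)

```text
clock: 4.15
position: [0.6103, 0.197, 0.247]
tool_rot: [-1.026, 1.562, -2.487]
force: [-0.7, 0.3, 0.3]
grip_width: 0.0854
```

Call:
arm_command(
  delta_pos=[
    [0,0.1,-0.7],
    [0,0,0],
  ],
  rotation=[
    [0,0,0],
    [0,0,0],
  ],
)

```text
clock: 4.35
position: [0.6103, 0.22, 0.2463]
tool_rot: [-1.118, 1.562, -2.576]
force: [0.3, 0.1, 0.5]
grip_width: 0.0853
```

```bash
python3 -c "
from h import *
plan([.612,.25,.25],yaw_y=7)
import pickle
c=optics.camera_params('wrist');a=optics.grab_frame('wrist');cv2.imwrite('pics/w2.png',a[:,:,::-1]);pickle.dump(c,open('w2.pkl','wb'))
for P in((.612,.25,.072),(.46,.25,.072),(.59,.28,0)):print(proj(P,c))"
```

```text
shift [-0.129  0.168 -0.985]
turn [-0.086  0.038  0.08 ]
shift after turn [-0.123  0.178 -0.984]
t 4.35 p [0.6103 0.22   0.2463] F [0.3 0.1 0.5] w 0.0853
[287.757336   150.38091906]
[136.14967947 132.94278949]
[271.66209804 115.62764868]
```

View pics/w2.png

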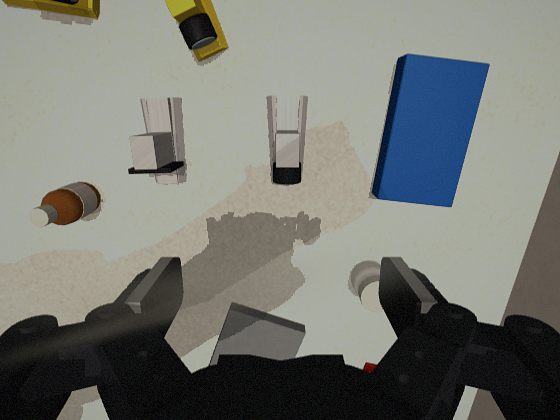

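The lens carrier is at (266..307, 96..185), with its tail up and its nose and tube down. The block top is at about (276..299, 131..166). I'll enlarge it for corner picking.

```bash
python3 - <<'E'
from h import *
a=cv2.imread('pics/w2.png');cv2.imwrite('pics/w2c.png',cv2.resize(a[88:192,250:324],None,fx=5.6,fy=5.6,interpolation=cv2.INTER_CUBIC))
E
```

```text
(no output)
```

View pics/w2c.png

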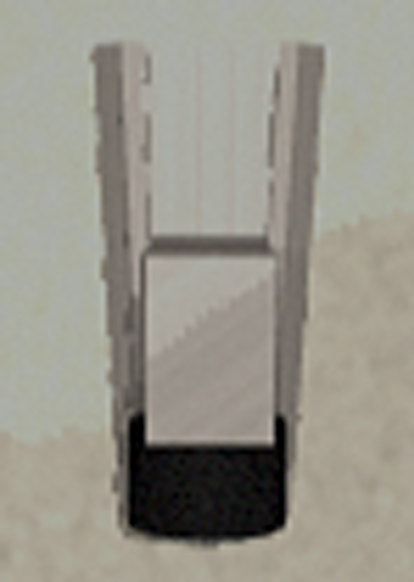

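The crop shows the block top at (146,252)-(276,445), the tail corners at (93,45) and (325,45), and the foot's lower edges running to about (114,400) and (301,400).

```bash
python3 - <<'E'
from h import *
import pickle
c=pickle.load(open('w2.pkl','rb'));f=lambda q:(250+q[0]/5.6-.4,88+q[1]/5.6-.4)
B=np.array([cast(f(q),c,.072)[:2] for q in((146,252),(274,252),(276,445),(147,445))]);print(B.round(4))
T=np.array([cast(f(q),c,0)[:2] for q in((93,45),(325,45),(114,400),(301,400))]);print(T.round(4))
ctr=B.mean(0);ax=(B[2]+B[3]-B[0]-B[1])/2;print('block ctr',ctr,'len',np.linalg.norm(ax),'wid',np.linalg.norm(B[1]-B[0]),'yaw',np.degrees(np.arctan2(ax[1],ax[0])))
t=T[:2].mean(0);d=ctr-t;print('tail',t,'dist to block',np.linalg.norm(d),'want .055, yaw',np.degrees(np.arctan2(d[1],d[0])),'w',np.linalg.norm(T[1]-T[0]))
m=T[2:].mean(0)-t;print('midline yaw',np.degrees(np.arctan2(m[1],m[0])))
y=np.degrees(np.arctan2(d[1],d[0]))
plan([*ctr,.15],yaw_y=y+90);p,M,s=st();print('tool y yaw',np.degrees(np.arctan2(M[1,1],M[0,1])))
E
```

```text
[[0.598  0.266 ]
 [0.6205 0.2686]
 [0.6253 0.2345]
 [0.6019 0.2318]]
[[0.5813 0.3018]
 [0.6294 0.3072]
 [0.5933 0.2284]
 [0.6342 0.2331]]
block ctr [0.61143946 0.25024063] len 0.034454499236327076 wid 0.022652119884074423 yaw -82.77370875277829
tail [0.60533442 0.30446718] dist to block 0.054569124682521564 want .055, yaw -83.57646335239103 w 0.048403824498421
midline yaw -83.48745245677615
shift [ 3.202  0.173 -1.075]
turn [-0.004  0.049  0.08 ]
shift after turn [ 3.208  0.147 -1.058]
t 4.4 p [0.6106 0.2182 0.2463] F [ 0.4 -0.5  0.5] w 0.0855
tool y yaw 6.398586096615452
```

Call:
arm_command(
  delta_pos=[
    [0,0.08,-0.5],
    [0,0.08,-0.55],
    [0.6,0,0],
    [0.8,0,0],
    [0.8,0,0],
    [0.8,0,0],
    [0,0,0],
    [0,0,0],
  ],
  rotation=[
    [0,0.05,0.08],
    [0,0,0],
    [0,0,0],
    [0,0,0],
    [0,0,0],
    [0,0,0],
    [0,0,0],
    [0,0,0],
  ],
)

```text
clock: 5.2
position: [0.614, 0.2505, 0.155]
tool_rot: [1.427, 1.567, -0.038]
force: [-0.1, 0.6, 1.0]
grip_width: 0.0855
```

```bash
python3 -c "
from h import *
plan([.6114,.2502,.051],yaw_y=6.5)"
```

```text
shift [ 3.468e+00 -9.800e-02 -1.000e-03]
turn [-0.078  0.005 -0.034]
shift after turn [ 3.468 -0.086 -0.   ]
t 5.2 p [0.614  0.2505 0.155 ] F [-0.1  0.6  1. ] w 0.0855
```

Call:
arm_command(
  delta_pos=[
    [0.3,-0.09,0],
    [0.7,0,0],
    [0.7,0,0],
    [0.7,0,0],
    [0.6,0,0],
    [0.4,0,0],
    [0,0,0],
    [0,0,0],
  ],
  rotation=[
    [-0.08,0,-0.03],
    [0,0,0],
    [0,0,0],
    [0,0,0],
    [0,0,0],
    [0,0,0],
    [0,0,0],
    [0,0,0],
  ],
)

```text
clock: 6.0
position: [0.6148, 0.2524, 0.0562]
tool_rot: [1.81, 1.561, 0.354]
force: [0.1, 0.2, -0.4]
grip_width: 0.0854
```

```bash
python3 -c "
from h import *
plan([.6114,.2502,.051],yaw_y=6.5)"
```

```text
shift [ 0.171 -0.124  0.06 ]
turn [ 0.014 -0.023 -0.095]
shift after turn [ 0.172 -0.122  0.06 ]
t 6.0 p [0.6148 0.2524 0.0562] F [ 0.1  0.2 -0.4] w 0.0854
```

Call:
arm_command(
  delta_pos=[
    [0.17,-0.12,0.06],
    [0,-0.03,0],
    [0,0,0],
  ],
  rotation=[
    [0.01,-0.02,-0.1],
    [0,0,0],
    [0,0,0],
  ],
)

```text
clock: 6.3
position: [0.6113, 0.2503, 0.0529]
tool_rot: [2.185, 1.569, 0.728]
force: [-0.2, -0.0, -0.6]
grip_width: 0.0857
```

```bash
python3 -c "
from h import *
plan([.6114,.2502,.051],yaw_y=6.5)"
```

```text
shift [0.064 0.003 0.005]
turn [ 0.001 -0.008 -0.012]
shift after turn [0.064 0.003 0.005]
t 6.3 p [0.6113 0.2503 0.0529] F [-0.2 -0.  -0.6] w 0.0857
```

Call:
arm_command(
  delta_pos=[
    [0.05,0,0],
    [0,0,0],
    [0,0,0],
    [0,0,0],
    [0,0,0],
    [0,0,0],
    [0,0,0],
    [0,0,0],
    [0,0,0],
    [0,0,0],
  ],
  rotation=[
    [0,0,0],
    [0,0,0],
    [0,0,0],
    [0,0,0],
    [0,0,0],
    [0,0,0],
    [0,0,0],
    [0,0,0],
    [0,0,0],
    [0,0,0],
  ],
  gripper=1,
  grip_force=60,
)

```text
clock: 7.3
position: [0.613, 0.2508, 0.0555]
tool_rot: [1.772, 1.565, 0.314]
force: [-0.0, -0.4, -1.0]
grip_width: 0.0003
```

```bash
python3 -c "
from h import *
plan([.6114,.2502,.051],yaw_y=6.5)"
```

```text
shift [ 0.15  -0.057  0.014]
turn [-0.005 -0.011 -0.055]
shift after turn [ 0.151 -0.056  0.014]
t 7.3 p [0.613  0.2508 0.0555] F [-0.  -0.4 -1. ] w 0.0003
```

```bash
python3 -c "
from h import *
a=optics.grab_frame('wrist')[:,:,::-1];b=optics.grab_frame('scene')[110:210,240:420,::-1]
cv2.imwrite('pics/w3.png',np.vstack([cv2.resize(a[150:],(560,270)),cv2.resize(b,(560,311),interpolation=cv2.INTER_CUBIC)]))"
```

```text
(no output)
```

View pics/w3.png

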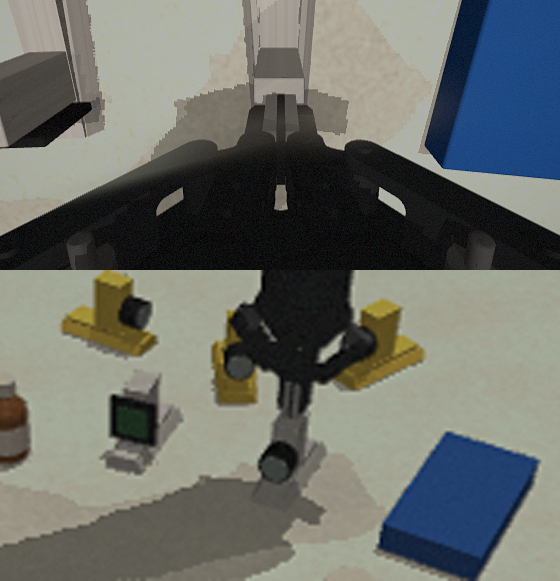

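```bash
python3 -c "
from h import *
p,M,s=st()
for z in(.0415,.0555,.072,.09,.11):
  P=[p[0],p[1],z];print(z,proj(P,'scene'),(proj(P,'scene')-[240,110])*3.11+[0,270],proj(P,'wrist'))
print(s['position'],s['grip_width'])
b=optics.grab_frame('scene')[130:200,300:370,::-1];t=optics.grab_frame('top')[170:230,165:235,::-1]
cv2.imwrite('pics/w4.png',np.hstack([cv2.resize(b,(400,400),interpolation=cv2.INTER_CUBIC),cv2.resize(t,(400,400),interpolation=cv2.INTER_CUBIC)]))"
```

```text
0.0415 [332.05506653 165.21236249] [286.2912569  441.71044734] [281.39027361 237.60714764]
0.0555 [332.48048701 161.2139476 ] [287.6143146  429.27537703] [281.57753742 247.4607713 ]
0.072 [332.99035559 156.42182736] [289.20000587 414.37188311] [281.83909565 261.22368884]
0.09 [333.55732445 151.09303656] [290.96327905 397.79934371] [282.19150489 279.76709071]
0.11 [334.20085046 145.04470535] [292.96464494 378.98903364] [282.70044751 306.5471133 ]
[0.61299871 0.25078707 0.0554724 ] -3.2579223850906244e-05
```

View pics/w4.png

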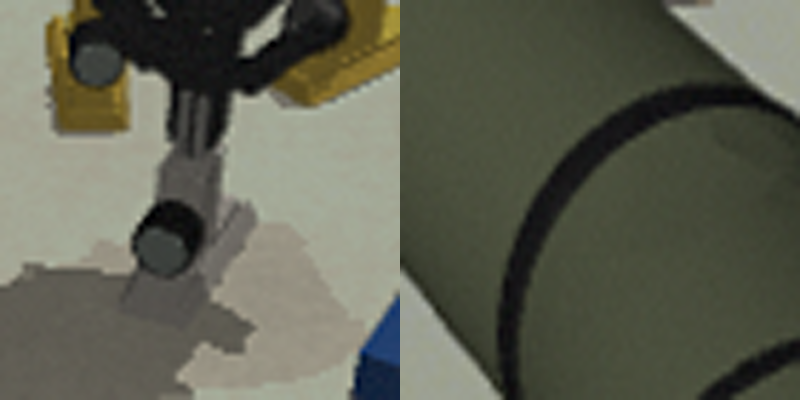

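The fingers shut on nothing (width 0). Both views show the fingertips ending at the block's top face. I'll raise a little and look at where the fingertips really are.

Call:
arm_command(
  delta_pos=[
    [-0.5,0,0],
    [-0.5,0,0],
    [-0.5,0,0],
    [0,0,0],
  ],
  rotation=[
    [0,0,0],
    [0,0,0],
    [0,0,0],
    [0,0,0],
  ],
)

```text
clock: 7.9
position: [0.6131, 0.2511, 0.1055]
tool_rot: [1.822, 1.564, 0.365]
force: [0.5, 0.8, 0.2]
grip_width: -0.0
```

```bash
python3 -c "
from h import *
p,M,s=st()
plan([.6114,.2502,.051],yaw_y=6.5)
a=optics.grab_frame('wrist')[:,:,::-1];b=optics.grab_frame('scene')[110:200,260:400,::-1]
for d in(.014,0,-.02): P=p+M[:,0]*d;print(d,P,(proj(P,'scene')-[260,110])*4+[0,300],proj(P,'wrist')-[0,120],proj(P-M[:,2]*.011,'wrist')-[0,120])
cv2.imwrite('pics/w5.png',np.vstack([a[120:],cv2.resize(b,(560,360),interpolation=cv2.INTER_CUBIC)])[:660][:600])"
```

```text
shift [ 1.817 -0.07   0.027]
turn [-0.003 -0.016 -0.064]
shift after turn [ 1.817 -0.058  0.024]
t 7.9 p [0.6131 0.2511 0.1055] F [0.5 0.8 0.2] w -0.0
0.014 [0.61314293 0.25114157 0.09151541] [294.82781431 462.36715162] [283.07525484 118.17041529] [283.10957034  99.52576189]
0 [0.61305309 0.25110727 0.10551507] [296.48949452 445.448898  ] [283.18697393 128.2421934 ] [283.22600581 108.29347605]
-0.02 [0.61292473 0.25105828 0.1255146 ] [298.90937376 420.81110634] [283.38067453 145.70482624] [283.42859678 123.54879157]
```

View pics/w5.png

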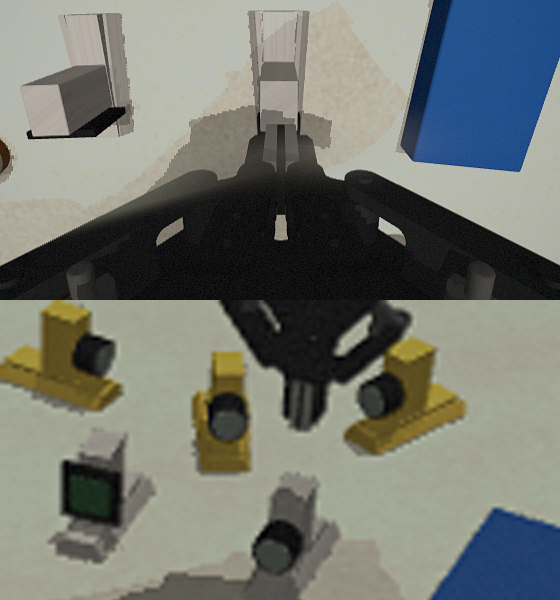

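The closed fingertips appear about 18–20 mm behind the reported TCP in both cameras (scene crop row 430 against 462 expected), not 14 mm ahead of it. So they closed above the 72 mm block, and the carrier is undisturbed. I'll calibrate with a light touch on the block top.

Call:
arm_command(
  delta_pos=[
    [0.5,-0.05,0.02],
    [0.5,0,0],
    [0.5,0,0],
    [0,0,0],
  ],
  rotation=[
    [0,0,-0.06],
    [0,0,0],
    [0,0,0],
    [0,0,0],
  ],
)

```text
clock: 8.4
position: [0.6099, 0.2491, 0.0528]
tool_rot: [-1.602, 1.567, -3.059]
force: [-0.1, 0.5, 1.2]
grip_width: 0.0005
```

Call:
arm_command(
  delta_pos=[
    [0.07,0,0],
    [0.07,0,0],
  ],
  rotation=[
    [0,0,0],
    [0,0,0],
  ],
)

```text
clock: 8.6
position: [0.6119, 0.2496, 0.0526]
tool_rot: [-0.285, 1.57, -1.743]
force: [-11.8, -10.8, 54.9]
grip_width: 0.0003
```

Call:
arm_command(
  delta_pos=[
    [0.07,0,0],
    [0.07,0,0],
  ],
  rotation=[
    [0,0,0],
    [0,0,0],
  ],
)

```text
clock: 8.8
position: [0.6137, 0.2497, 0.053]
tool_rot: [1.294, 1.566, -0.165]
force: [-9.0, -7.7, 37.3]
grip_width: 0.0001
```

Contact came at reported z ≈ 0.053, so the shut tips sit 19 mm behind the reported TCP (reported z is 33 mm too low for the fingers). I'll back off, open, and grasp with reported z ≈ 0.018.

Call:
arm_command(
  delta_pos=[
    [-0.4,0,0],
    [-0.5,0,0],
    [-0.3,0,0],
    [0,0,0],
    [0,0,0],
    [0,0,0],
  ],
  rotation=[
    [0,0,0],
    [0,0,0],
    [0,0,0],
    [0,0,0],
    [0,0,0],
    [0,0,0],
  ],
  gripper=-1,
)

```text
clock: 9.4
position: [0.6132, 0.2498, 0.0904]
tool_rot: [1.16, 1.567, -0.299]
force: [0.6, 0.1, -0.1]
grip_width: 0.0846
```

```bash
python3 -c "
from h import *
p,M,s=st()
plan([.6114,.2502,.019],yaw_y=6.5)
c=optics.camera_params('wrist');a=optics.grab_frame('wrist')[:,:,::-1];cv2.imwrite('pics/w6.png',a)
import pickle;pickle.dump(c,open('w6.pkl','wb'))
u=np.array([np.cos(np.radians(-83.5)),np.sin(np.radians(-83.5))]);n=np.array([-u[1],u[0]]);C=np.array([.6114,.2502])
for l in(-.017,.017):
  for w in(-.012,.012):print(proj([*(C+l*u+w*n),.072],c))
for w in(-.0255,.0255):print(proj([*(C-.055*u+w*n),0],c))
cv2.imwrite('pics/w6.png',cv2.resize(a[60:260,180:380],(600,600),interpolation=cv2.INTER_CUBIC))"
```

```text
shift [ 2.379 -0.066 -0.024]
turn [-0.017  0.014 -0.033]
shift after turn [ 2.379 -0.057 -0.021]
t 9.4 p [0.6132 0.2498 0.0904] F [ 0.6  0.1 -0.1] w 0.0846
[257.05741513 205.53230505]
[299.57694837 205.41343649]
[258.29953597 260.63045837]
[298.80274067 260.50731103]
[244.12478603 129.24734519]
[312.88569033 129.07843024]
```

View pics/w6.png

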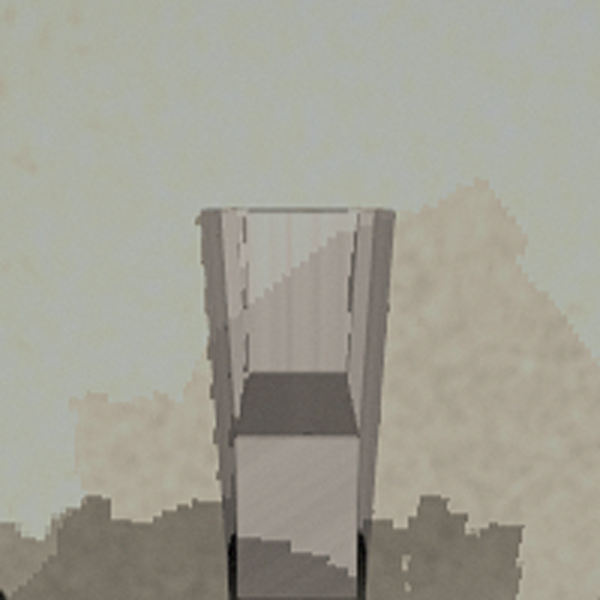

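The carrier hasn't moved: the block's rear edge is at crop (234..357,434) and the tail at (197..395,210), both as predicted. Descending to grasp.

Call:
arm_command(
  delta_pos=[
    [0.4,-0.06,-0.02],
    [0.5,0,0],
    [0.5,0,0],
    [0.5,0,0],
    [0.3,0,0],
    [0,0,0],
  ],
  rotation=[
    [-0.02,0.01,-0.03],
    [0,0,0],
    [0,0,0],
    [0,0,0],
    [0,0,0],
    [0,0,0],
  ],
)

```text
clock: 10.05
position: [0.6091, 0.2493, 0.0149]
tool_rot: [-1.243, 1.566, -2.699]
force: [0.1, 0.8, -0.2]
grip_width: 0.0852
```

```bash
python3 -c "
from h import *
plan([.6114,.2502,.019],yaw_y=6.5)"
```

```text
shift [-0.136  0.078 -0.02 ]
turn [0.009 0.016 0.046]
shift after turn [-0.136  0.079 -0.02 ]
t 10.05 p [0.6091 0.2493 0.0149] F [ 0.1  0.8 -0.2] w 0.0852
```

Call:
arm_command(
  delta_pos=[
    [-0.1,0.08,-0.02],
    [0,0,0],
    [0,0,0],
    [0,0,0],
    [0,0,0],
    [0,0,0],
    [0,0,0],
    [0,0,0],
  ],
  rotation=[
    [0,0.02,0.05],
    [0,0,0],
    [0,0,0],
    [0,0,0],
    [0,0,0],
    [0,0,0],
    [0,0,0],
    [0,0,0],
  ],
  gripper=1,
  grip_force=50,
)

```text
clock: 10.85
position: [0.6123, 0.2505, 0.0196]
tool_rot: [1.972, 1.568, 0.515]
force: [-0.3, 0.0, -1.7]
grip_width: 0.0237
```

```bash
python3 -c "
from h import *
plan([.6114,.2502,.019],yaw_y=6.5)"
```

```text
shift [ 0.02  -0.032  0.006]
turn [ 0.007 -0.01  -0.024]
shift after turn [ 0.021 -0.032  0.006]
t 10.85 p [0.6123 0.2505 0.0196] F [-0.3  0.  -1.7] w 0.0237
```

Call:
arm_command(
  delta_pos=[
    [-0.3,0,0],
    [-0.6,0,0],
    [-0.7,0,0],
    [-0.6,0,0],
    [-0.2,0,0],
    [0,0,0],
  ],
  rotation=[
    [0,0,0],
    [0,0,0],
    [0,0,0],
    [0,0,0],
    [0,0,0],
    [0,0,0],
  ],
)

```text
clock: 11.45
position: [0.6122, 0.2506, 0.0991]
tool_rot: [1.972, 1.567, 0.516]
force: [0.0, 0.1, -4.7]
grip_width: 0.0233
```

```bash
python3 -c "
from h import *
plan([.5973,-.0576,.085],yaw_y=-13.36)"
```

```text
shift [ 0.449 -1.668 10.15 ]
turn [ 3.32  -0.02  -0.031]
shift after turn [ 0.47   1.892 10.11 ]
t 11.45 p [0.6122 0.2506 0.0991] F [ 0.   0.1 -4.7] w 0.0233
```

Call:
arm_command(
  delta_pos=[
    [0,-0.1,0.7],
    [0,-0.12,1],
    [0,-0.08,1],
    [0,-0.04,1],
    [0,0,1],
    [0,0.04,1],
    [0,0.08,1],
    [0,0.12,1],
    [0,0.16,1],
    [0,0.15,0.7],
  ],
  rotation=[
    [0.33,0,0],
    [0.33,0,0],
    [0.33,0,0],
    [0.33,0,0],
    [0.33,0,0],
    [0.33,0,0],
    [0.33,0,0],
    [0.33,0,0],
    [0.33,0,0],
    [0.33,0,0],
  ],
)

```text
clock: 12.45
position: [0.5994, -0.0457, 0.0932]
tool_rot: [-1.652, 1.566, 2.814]
force: [0.4, -0.3, -3.3]
grip_width: 0.0234
```

```bash
python3 -c "
from h import *
plan([.5973,-.0576,.085],yaw_y=-13.36)"
```

```text
shift [0.272 0.031 0.401]
turn [-0.129 -0.004  0.045]
shift after turn [0.272 0.025 0.401]
t 12.45 p [ 0.5994 -0.0457  0.0932] F [ 0.4 -0.3 -3.3] w 0.0234
```

Call:
arm_command(
  delta_pos=[
    [0.27,0.03,0.3],
    [0.4,0,0],
    [0.4,0,0],
    [0.2,0,0],
    [0,0,0],
    [0,0,0],
  ],
  rotation=[
    [-0.13,0,0.04],
    [0,0,0],
    [0,0,0],
    [0,0,0],
    [0,0,0],
    [0,0,0],
  ],
)

```text
clock: 13.05
position: [0.5956, -0.0549, 0.0491]
tool_rot: [-1.599, 1.566, 2.881]
force: [0.6, -0.2, -4.1]
grip_width: 0.0232
```

```bash
python3 - <<'E'
from h import *
import pickle
plan([.5973,-.0576,.044],yaw_y=-13.36)
c=optics.camera_params('wrist');a=optics.grab_frame('wrist')[:,:,::-1];cv2.imwrite('pics/w7f.png',a);pickle.dump(c,open('w7.pkl','wb'))
p,M,s=st()
plan([.5973,-.0576,.044],yaw_y=-13.36)
b=optics.grab_frame('scene')[200:320,170:330,::-1];cv2.imwrite('pics/w7.png',np.vstack([a[100:280],cv2.resize(b,(560,420),interpolation=cv2.INTER_CUBIC)]))
E
```

```text
shift [0.17  0.076 0.073]
turn [ 0.013 -0.001  0.043]
shift after turn [0.17  0.075 0.073]
t 13.05 p [ 0.5956 -0.0549  0.0491] F [ 0.6 -0.2 -4.1] w 0.0232
shift [0.173 0.077 0.076]
turn [ 0.013 -0.002  0.043]
shift after turn [0.173 0.076 0.076]
t 13.1 p [ 0.5956 -0.0549  0.0492] F [-0.4  0.5 -3.3] w 0.0232
```

View pics/w7.png

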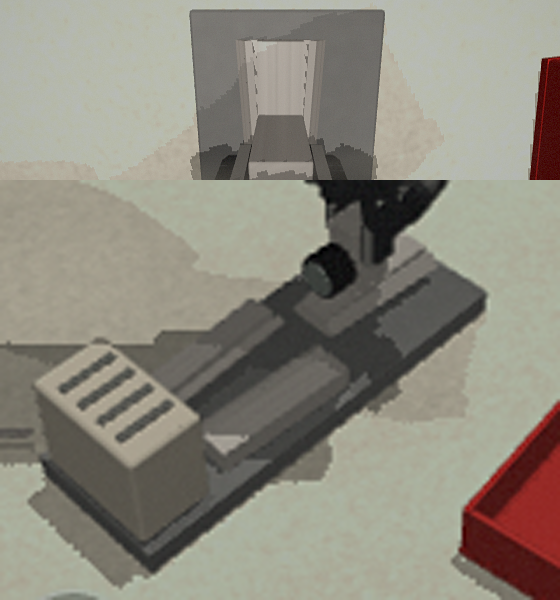

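The wrist strip shows the tail at (236..324,140 full) against the slab edges at about (191..383). The carrier sits slightly to bed -y, and the scene view shows it level with the lens facing the lamp. I'll measure the offset.

```bash
python3 - <<'E'
from fit import *
c=pickle.load(open('w7.pkl','rb'));im=cv2.imread('pics/w7f.png')
yaw=np.radians(-103.36);u=np.array([np.cos(yaw),np.sin(yaw)]);n=np.array([-u[1],u[0]]);O=np.array([.5839,-.1140])
o=bedfit(im,c,r0=118,r1=220,L=(180,212),Rr=(365,397))
for q,a in o:print('slab edge lat',(q-O)@n*1e3,a)
g=cv2.GaussianBlur(cv2.cvtColor(im,cv2.COLOR_BGR2GRAY),(3,3),0).astype(float)
E=[]
for r in range(146,210,4):
    k=[]
    for lo,hi in((226,258),(305,334)):
        d=np.abs(np.diff(g[r,lo:hi]));k.append(lo+(np.argmax(d>9) if lo<280 else len(d)-1-np.argmax(d[::-1]>9))+.5)
    w=[(cast((x,r),c,.029)[:2]-O)for x in k];E.append([r,*k]+[1e3*v@n for v in w]+[1e3*(w[0]+w[1])@n/2,1e3*w[0]@u])
print(np.array(E).round(1))
for P in([0,128],[280,137],[280,140]):pass
col=g[130:150,270];print(col.astype(int))
p,M,s=st();print('tcp bed',(p[:2]-O)@u*1e3,(p[:2]-O)@n*1e3)
E
```

```text
slab edge lat -54.109652590582705 -103.4259
slab edge lat 54.48684749249842 -103.302864
[[ 146.   244.5  316.5  -22.7   16.4   -3.1 -110.7]
 [ 150.   244.5  315.5  -22.7   15.9   -3.4 -108.5]
 [ 154.   244.5  315.5  -22.8   16.    -3.4 -106.3]
 [ 158.   244.5  315.5  -22.8   16.    -3.4 -104.1]
 [ 162.   245.5  314.5  -22.4   15.6   -3.4 -101.9]
 [ 166.   245.5  314.5  -22.4   15.6   -3.4  -99.7]
 [ 170.   246.5  314.5  -21.9   15.7   -3.1  -97.5]
 [ 174.   246.5  313.5  -22.    15.2   -3.4  -95.3]
 [ 178.   246.5  313.5  -22.1   15.3   -3.4  -93. ]
 [ 182.   246.5  313.5  -22.1   15.3   -3.4  -90.7]
 [ 186.   247.5  312.5  -21.6   14.8   -3.4  -88.4]
 [ 190.   247.5  312.5  -21.7   14.9   -3.4  -86.1]
 [ 194.   248.5  312.5  -21.2   15.    -3.1  -83.8]
 [ 198.   248.5  311.5  -21.2   14.5   -3.4  -81.5]
 [ 202.   248.5  311.5  -21.3   14.5   -3.4  -79.1]
 [ 206.   248.5  311.5  -21.4   14.6   -3.4  -76.7]]
[120 121 120 120 121 121 121 121 115 105 108 138 170 182 180 173 168 167
 167 167]
tcp bed -59.99574637898903 -2.026585507464383
```

Call:
arm_command(
  delta_pos=[
    [0.1,0.09,0],
    [0.1,0,0],
    [0,0,0],
    [0,0,0],
  ],
  rotation=[
    [0,0,0.04],
    [0,0,0],
    [0,0,0],
    [0,0,0],
  ],
)

```text
clock: 13.55
position: [0.5995, -0.0556, 0.044]
tool_rot: [1.745, 1.568, -0.057]
force: [-0.3, 0.4, -4.1]
grip_width: 0.0234
```

Call:
arm_command(
  delta_pos=[
    [0.03,0,0],
    [0.03,0,0],
  ],
  rotation=[
    [0,0,0],
    [0,0,0],
  ],
)

```text
clock: 13.75
position: [0.5996, -0.0557, 0.0423]
tool_rot: [1.732, 1.568, -0.071]
force: [0.6, 0.7, -5.1]
grip_width: 0.0234
```

```bash
python3 -c "
from h import *
plan([.5973,-.0576,.0396],yaw_y=-13.36)"
```

```text
shift [ 0.09  -0.059  0.08 ]
turn [ 0.011 -0.004 -0.027]
shift after turn [ 0.091 -0.058  0.08 ]
t 13.75 p [ 0.5996 -0.0557  0.0423] F [ 0.6  0.7 -5.1] w 0.0234
```

Call:
arm_command(
  delta_pos=[
    [0.03,-0.04,0],
    [0.03,0,0],
  ],
  rotation=[
    [0.01,0,-0.03],
    [0,0,0],
  ],
)

```text
clock: 13.95
position: [0.5983, -0.0555, 0.0404]
tool_rot: [-2.282, 1.57, 2.197]
force: [0.9, 0.5, -4.2]
grip_width: 0.0236
```

Call:
arm_command(
  delta_pos=[
    [0.02,0,0],
  ],
  rotation=[
    [0,0,0],
  ],
)

```text
clock: 14.05
position: [0.5983, -0.0554, 0.0397]
tool_rot: [-2.191, 1.57, 2.289]
force: [0.2, 0.9, -4.6]
grip_width: 0.0231
```

Call:
arm_command(
  delta_pos=[
    [0.02,0,0],
  ],
  rotation=[
    [0,0,0],
  ],
)

```text
clock: 14.15
position: [0.5983, -0.0555, 0.0396]
tool_rot: [-1.966, 1.57, 2.513]
force: [-7.0, 0.0, 18.0]
grip_width: 0.0231
```

Call:
arm_command(
  delta_pos=[
    [-0.03,0,0],
    [0,0,0],
  ],
  rotation=[
    [0,0,0],
    [0,0,0],
  ],
)

```text
clock: 14.35
position: [0.5984, -0.0555, 0.0407]
tool_rot: [-2.393, 1.57, 2.086]
force: [0.4, -0.4, -3.9]
grip_width: 0.0231
```

```bash
cat >> fit.py <<'E'
yaw=np.radians(-103.36);u=np.array([np.cos(yaw),np.sin(yaw)]);n=np.array([-u[1],u[0]]);O=np.array([.5839,-.1140])
def bed():
    p,M,s=st();print('tcp bed mm',((p[:2]-O)@u*1e3).round(2),((p[:2]-O)@n*1e3).round(2),'F bed',(s['force'][:2]@u).round(1),(s['force'][:2]@n).round(1))
def carrier(tag,z,rows,slabL=None):
    c=optics.camera_params('wrist');im=optics.grab_frame('wrist')[:,:,::-1];cv2.imwrite(f'pics/{tag}.png',im)
    g=cv2.GaussianBlur(cv2.cvtColor(im,cv2.COLOR_BGR2GRAY),(3,3),0).astype(float);E=[]
    for r in rows:
        xs=[proj([*(O+n*l),z],c)[0] for l in(-.033,-.012,.012,.033)]
        k=[]
        for j in(0,1):
            lo,hi=int(xs[2*j]),int(xs[2*j+1]);d=np.abs(np.diff(g[r,lo:hi]));k.append(lo+(np.argmax(d>9) if j==0 else len(d)-1-np.argmax(d[::-1]>9))+.5)
        w=[(cast((x,r),c,z)[:2]-O)*1e3 for x in k];E.append([r,*k,w[0]@n,w[1]@n,(w[0]+w[1])@n/2,w[0]@u])
    print(np.array(E).round(1))
    x0=int(proj([*O,z],c)[0]);cc=g[:240,x0-6:x0+7].mean(1);d=np.abs(np.diff(cc))
    for r in np.argsort(d)[::-1][:8]:print('row',r,'step',d[r].round(1),'bed x at z',((cast((x0,r+.5),c,z)[:2]-O)@u*1e3).round(1))
E
python3 -c "
from fit import *
bed();plan([.5973,-.0576,.0404],yaw_y=-13.36);carrier('w8',.02,range(140,210,8))"
```

```text
tcp bed mm -60.28 0.58 F bed 0.3 0.5
shift [ 0.01  -0.019  0.077]
turn [-0.002 -0.002  0.002]
shift after turn [ 0.01  -0.019  0.077]
t 14.35 p [ 0.5984 -0.0555  0.0407] F [ 0.4 -0.4 -3.9] w 0.0231
[[ 140.   256.5  303.5  -13.1   12.3   -0.4 -113.9]
 [ 148.   244.5  315.5  -19.8   18.9   -0.4 -109.6]
 [ 156.   236.5  315.5  -24.3   19.1   -2.6 -105.3]
 [ 164.   245.5  314.5  -19.5   18.6   -0.4 -100.9]
 [ 172.   245.5  313.5  -19.6   18.2   -0.7  -96.4]
 [ 180.   246.5  313.5  -19.2   18.3   -0.4  -91.9]
 [ 188.   247.5  312.5  -18.8   17.9   -0.4  -87.3]
 [ 196.   240.5  312.5  -22.9   18.    -2.4  -82.6]
 [ 204.   248.5  311.5  -18.4   17.5   -0.5  -77.9]]
row 109 step 33.0 bed x at z -129.8
row 214 step 27.6 bed x at z -71.6
row 141 step 26.8 bed x at z -113.1
row 108 step 25.8 bed x at z -130.3
row 140 step 25.1 bed x at z -113.6
row 215 step 17.0 bed x at z -71.0
row 213 step 15.0 bed x at z -72.2
row 110 step 12.4 bed x at z -129.3
```

Centred (−0.4 mm) and parallel. Sliding the nose into the mouth.

Call:
arm_command(
  delta_pos=[
    [0,0,0.2],
    [0,0,0.2],
    [0,0,0.2],
    [0,0,0],
  ],
  rotation=[
    [0,0,0],
    [0,0,0],
    [0,0,0],
    [0,0,0],
  ],
)

```text
clock: 14.8
position: [0.5935, -0.0752, 0.0402]
tool_rot: [-1.228, 1.57, -3.032]
force: [-0.6, -0.3, -3.7]
grip_width: 0.0237
```

```bash
python3 -c "
from fit import *
bed();plan(yaw_y=-13.36)"
```

```text
tcp bed mm -40.0 0.37 F bed 0.5 -0.5
turn [-0.006  0.003  0.008]
t 14.8 p [ 0.5935 -0.0752  0.0402] F [-0.6 -0.3 -3.7] w 0.0237
```

Call:
arm_command(
  delta_pos=[
    [0,-0.01,0.15],
    [0,0,0.15],
    [0,0,0.12],
    [0,0,0],
  ],
  rotation=[
    [0,0,0],
    [0,0,0],
    [0,0,0],
    [0,0,0],
  ],
)

```text
clock: 15.2
position: [0.5899, -0.0888, 0.0402]
tool_rot: [-1.266, 1.57, -3.071]
force: [-0.4, -0.4, -3.9]
grip_width: 0.0231
```

```bash
python3 -c "
from fit import *
bed();plan(yaw_y=-13.36);carrier('w9',.02,range(140,210,8))"
```

```text
tcp bed mm -25.94 0.04 F bed 0.5 -0.4
turn [-0.012  0.002  0.008]
t 15.2 p [ 0.5899 -0.0888  0.0402] F [-0.4 -0.4 -3.9] w 0.0231
[[140.  255.5 310.5 -14.1  15.6   0.7 -79.6]
 [148.  244.5 315.5 -20.2  18.4  -0.9 -75.4]
 [156.  236.5 315.5 -24.7  18.5  -3.1 -71. ]
 [164.  245.5 314.5 -19.9  18.1  -0.9 -66.6]
 [172.  235.5 314.5 -25.6  18.2  -3.7 -62.2]
 [180.  246.5 313.5 -19.6  17.7  -1.  -57.6]
 [188.  247.5 312.5 -19.2  17.3  -1.  -53.1]
 [196.  248.5 311.5 -18.8  16.8  -1.  -48.4]
 [204.  248.5 311.5 -18.9  17.   -1.  -43.7]]
row 38 step 38.2 bed x at z -129.5
row 214 step 27.7 bed x at z -37.4
row 141 step 27.4 bed x at z -78.8
row 140 step 26.3 bed x at z -79.4
row 39 step 23.8 bed x at z -129.1
row 215 step 17.2 bed x at z -36.8
row 213 step 15.4 bed x at z -38.0
row 37 step 15.2 bed x at z -130.0
```

Call:
arm_command(
  delta_pos=[
    [0.015,0,0],
    [0,0,0],
    [0,0,0],
  ],
  rotation=[
    [0,0,0],
    [0,0,0],
    [0,0,0],
  ],
)

```text
clock: 15.55
position: [0.5902, -0.0878, 0.0397]
tool_rot: [-1.992, 1.57, 2.487]
force: [-0.4, 0.6, -3.7]
grip_width: 0.0234
```

Call:
arm_command(
  delta_pos=[
    [0,0,0],
    [0,0,0],
    [0,0,0],
    [0,0,0],
    [0,0,0],
    [0,0,0],
  ],
  rotation=[
    [0,0,0],
    [0,0,0],
    [0,0,0],
    [0,0,0],
    [0,0,0],
    [0,0,0],
  ],
  gripper=-1,
)

```text
clock: 16.15
position: [0.5913, -0.0873, 0.0407]
tool_rot: [2.083, 1.569, 0.279]
force: [0.3, -0.2, 0.1]
grip_width: 0.0853
```

Call:
arm_command(
  delta_pos=[
    [-0.4,0,0],
    [-0.8,0,0],
    [-0.8,0,0],
    [-0.5,0,0],
    [0,0,0],
  ],
  rotation=[
    [0,0,0],
    [0,0,0],
    [0,0,0],
    [0,0,0],
    [0,0,0],
  ],
)

```text
clock: 16.65
position: [0.5911, -0.087, 0.1213]
tool_rot: [2.222, 1.569, 0.418]
force: [-0.4, 0.7, 0.5]
grip_width: 0.0853
```

```bash
python3 -c "
from fit import *
bed();
c=optics.camera_params('wrist');rows=[int(proj([*(O+u*x),.02],c)[1]) for x in(-.075,-.065,-.055,-.045,-.035)]
carrier('w10',.02,rows);T=O+u*-.105;plan([*T,.12],yaw_y=-13.36)"
```

```text
tcp bed mm -27.89 0.75 F bed -0.5 -0.6
[[139.  254.5 303.5 -20.3  18.   -1.1 -75.4]
 [152.  255.5 302.5 -19.7  17.4  -1.2 -65.3]
 [164.  256.5 301.5 -19.1  16.8  -1.2 -55.8]
 [177.  257.5 300.5 -18.5  16.1  -1.2 -45.2]
 [189.  258.5 299.5 -17.9  15.5  -1.2 -35.3]]
row 132 step 30.8 bed x at z -80.3
row 63 step 27.7 bed x at z -130.1
row 203 step 26.3 bed x at z -23.1
row 183 step 24.8 bed x at z -39.9
row 64 step 24.7 bed x at z -129.4
row 182 step 19.4 bed x at z -40.7
row 202 step 16.5 bed x at z -23.9
row 204 step 15.1 bed x at z -22.2
shift [ 0.013 -0.012 -2.574]
turn [ 0.007 -0.009 -0.006]
shift after turn [ 0.011 -0.014 -2.574]
t 16.7 p [ 0.5907 -0.0871  0.1203] F [ 0.1 -1.4 -0.1] w 0.0854
```

Released: tail at bed x = −80 mm, so lens_foot is at −12 mm, lateral −1.1 mm, straight. Next I'll go behind the tail with shut fingers.

Call:
arm_command(
  delta_pos=[
    [0,-0.02,-0.5],
    [0,0,-0.8],
    [0,0,-0.8],
    [0,0,-0.7],
    [0,0,0],
    [0,0,0],
    [0,0,0],
    [0,0,0],
  ],
  rotation=[
    [0,0,0],
    [0,0,0],
    [0,0,0],
    [0,0,0],
    [0,0,0],
    [0,0,0],
    [0,0,0],
    [0,0,0],
  ],
  gripper=1,
)

```text
clock: 17.5
position: [0.6077, 0.0024, 0.116]
tool_rot: [-1.68, 1.565, 2.801]
force: [-0.4, 0.2, 0.1]
grip_width: -0.0001
```

Call:
arm_command(
  delta_pos=[
    [0.5,0,0],
    [0.8,0,0],
    [0.8,0,0],
    [0.8,0,0],
    [0.3,0,0],
    [0,0,0],
    [0,0,0],
  ],
  rotation=[
    [0,0,0],
    [0,0,0],
    [0,0,0],
    [0,0,0],
    [0,0,0],
    [0,0,0],
    [0,0,0],
  ],
)

```text
clock: 18.2
position: [0.6063, -0.0012, 0.014]
tool_rot: [-1.504, 1.564, 2.972]
force: [-0.3, 0.5, -0.2]
grip_width: -0.0
```

```bash
python3 -c "
from fit import *
bed();T=O+u*-.112;plan([*T,.0045],yaw_y=-13.36)"
```

```text
tcp bed mm -114.93 -4.3 F bed -0.4 -0.4
shift [0.314 0.146 0.097]
turn [-0.03   0.004  0.062]
shift after turn [0.315 0.143 0.098]
t 18.2 p [ 0.6063 -0.0012  0.014 ] F [-0.3  0.5 -0.2] w -0.0
```

Call:
arm_command(
  delta_pos=[
    [0.1,0.13,0],
    [0.08,0,0],
    [0,0,0],
    [0,0,0],
  ],
  rotation=[
    [-0.03,0,0.06],
    [0,0,0],
    [0,0,0],
    [0,0,0],
  ],
)

```text
clock: 18.6
position: [0.6121, -0.0025, 0.0108]
tool_rot: [1.671, 1.567, -0.133]
force: [-0.5, -0.1, 0.5]
grip_width: -0.0001
```

```bash
python3 -c "
from fit import *
bed();T=O+u*-.112;plan([*T,.0045],yaw_y=-13.36)"
```

```text
tcp bed mm -115.01 1.63 F bed 0.2 -0.4
shift [ 0.21  -0.055  0.1  ]
turn [-0.003 -0.004 -0.04 ]
shift after turn [ 0.21  -0.054  0.1  ]
t 18.6 p [ 0.6121 -0.0025  0.0108] F [-0.5 -0.1  0.5] w -0.0001
```

Call:
arm_command(
  delta_pos=[
    [0.05,-0.03,0.05],
    [0.05,0,0],
    [0.05,0,0],
    [0,0,0],
  ],
  rotation=[
    [0,0,-0.03],
    [0,0,0],
    [0,0,0],
    [0,0,0],
  ],
)

```text
clock: 19.0
position: [0.6109, -0.0039, 0.0064]
tool_rot: [1.923, 1.569, 0.119]
force: [-0.1, -0.7, 0.0]
grip_width: 0.0002
```

```bash
python3 -c "
from fit import *
bed();T=O+u*-.112;plan([*T,.0045],yaw_y=-13.36)"
```

```text
tcp bed mm -113.37 0.85 F bed 0.8 0.0
shift [ 0.065 -0.028  0.046]
turn [-0.004 -0.005 -0.013]
shift after turn [ 0.065 -0.028  0.046]
t 19.0 p [ 0.6109 -0.0039  0.0064] F [-0.1 -0.7  0. ] w 0.0002
```

Call:
arm_command(
  delta_pos=[
    [0.05,-0.03,0.1],
    [0,0,0.2],
    [0,0,0.2],
    [0,0,0.1],
    [0,0,0],
  ],
  rotation=[
    [0,0,-0.01],
    [0,0,0],
    [0,0,0],
    [0,0,0],
    [0,0,0],
  ],
)

```text
clock: 19.5
position: [0.6052, -0.0233, 0.0047]
tool_rot: [2.928, 1.571, 1.124]
force: [-0.4, 0.6, 0.2]
grip_width: -0.0
```

```bash
python3 -c "
from fit import *
bed();T=O+u*-.08;plan([*T,.0045],yaw_y=-13.36)"
```

```text
tcp bed mm -93.16 -0.2 F bed -0.5 -0.6
shift [0.005 0.007 0.439]
turn [-0.008 -0.001 -0.   ]
shift after turn [0.005 0.007 0.439]
t 19.5 p [ 0.6052 -0.0233  0.0047] F [-0.4  0.6  0.2] w -0.0
```

Call:
arm_command(
  delta_pos=[
    [0,0,0.08],
    [0,0,0.1],
    [0,0,0.1],
    [0,0,0.1],
    [0,0,0],
  ],
  rotation=[
    [0,0,0],
    [0,0,0],
    [0,0,0],
    [0,0,0],
    [0,0,0],
  ],
)

```text
clock: 20.0
position: [0.6027, -0.0343, 0.0048]
tool_rot: [2.872, 1.569, 1.068]
force: [0.7, 0.6, -0.1]
grip_width: -0.0001
```

```bash
python3 -c "
from fit import *
bed();T=O+u*-.08;plan([*T,.0045],yaw_y=-13.36)"
```

```text
tcp bed mm -81.83 -0.16 F bed -0.8 0.6
shift [0.009 0.005 0.061]
turn [-0.002 -0.013 -0.004]
shift after turn [0.009 0.005 0.061]
t 20.0 p [ 0.6027 -0.0343  0.0048] F [ 0.7  0.6 -0.1] w -0.0001
```

Call:
arm_command(
  delta_pos=[
    [0,0,0.1],
    [0,0,0.1],
    [0,0,0.1],
    [0,0,0.1],
  ],
  rotation=[
    [0,-0.01,0],
    [0,0,0],
    [0,0,0],
    [0,0,0],
  ],
)

```text
clock: 20.4
position: [0.5998, -0.0461, 0.0048]
tool_rot: [2.589, 1.57, 0.786]
force: [1.0, 2.4, -0.5]
grip_width: -0.0002
```

```bash
python3 -c "
from fit import *
bed();T=O+u*-.08;plan([*T,.0045],yaw_y=-13.36)
c=optics.camera_params('wrist');g=optics.grab_frame('wrist')[:,:,::-1];cv2.imwrite('pics/w11.png',g)"
```

```text
tcp bed mm -69.73 -0.19 F bed -2.6 0.4
shift [ 0.01   0.006 -0.342]
turn [ 0.007 -0.008 -0.005]
shift after turn [ 0.01   0.006 -0.342]
t 20.4 p [ 0.5998 -0.0461  0.0048] F [ 1.   2.4 -0.5] w -0.0002
```

Call:
arm_command(
  delta_pos=[
    [0,0,0.08],
    [0,0,0.08],
    [0,0,0.06],
  ],
  rotation=[
    [0,0,0],
    [0,0,0],
    [0,0,0],
  ],
)

```text
clock: 20.75
position: [0.5981, -0.0536, 0.0048]
tool_rot: [2.486, 1.57, 0.682]
force: [-0.2, 3.1, -0.3]
grip_width: 0.0001
```

Call:
arm_command(
  delta_pos=[
    [0,0,0.05],
    [0,0,0.05],
  ],
  rotation=[
    [0,0,0],
    [0,0,0],
  ],
)

```text
clock: 20.95
position: [0.5973, -0.0568, 0.0048]
tool_rot: [2.469, 1.57, 0.665]
force: [0.9, 2.1, -0.2]
grip_width: -0.0002
```

Call:
arm_command(
  delta_pos=[
    [0,0,0.05],
    [0,0,0.05],
  ],
  rotation=[
    [0,0,0],
    [0,0,0],
  ],
)

```text
clock: 21.15
position: [0.5966, -0.0599, 0.0048]
tool_rot: [2.465, 1.57, 0.661]
force: [-0.5, 2.3, -0.4]
grip_width: 0.0002
```

```bash
python3 -c "
from fit import *
bed();T=O+u*-.08;plan([*T,.0045],yaw_y=-13.36)"
```

```text
tcp bed mm -55.55 -0.11 F bed -2.2 -1.0
shift [ 0.011  0.004 -0.815]
turn [ 0.002 -0.007 -0.006]
shift after turn [ 0.01   0.004 -0.815]
t 21.15 p [ 0.5966 -0.0599  0.0048] F [-0.5  2.3 -0.4] w 0.0002
```

Call:
arm_command(
  delta_pos=[
    [0,0,0.017],
    [0,0,0.017],
    [0,0,0.017],
    [0,0,0.017],
    [0,0,0.017],
    [0,0,0.017],
  ],
  rotation=[
    [0,0,0],
    [0,0,0],
    [0,0,0],
    [0,0,0],
    [0,0,0],
    [0,0,0],
  ],
)

```text
clock: 21.75
position: [0.5958, -0.0631, 0.0048]
tool_rot: [2.523, 1.57, 0.719]
force: [-0.3, 2.9, -0.2]
grip_width: 0.0002
```

```bash
python3 -c "
from fit import *
bed();T=O+u*-.08;plan([*T,.0045],yaw_y=-13.36)"
```

```text
tcp bed mm -52.28 -0.14 F bed -2.7 -1.0
shift [ 0.011  0.005 -0.924]
turn [ 0.003 -0.007 -0.005]
shift after turn [ 0.011  0.005 -0.924]
t 21.75 p [ 0.5958 -0.0631  0.0048] F [-0.3  2.9 -0.2] w 0.0002
```

Moves fully (3.3 mm). Continuing in 0.5 mm rows, where the step size limits the force.

Call:
arm_command(
  delta_pos=[
    [0,0,0.017],
    [0,0,0.017],
    [0,0,0.017],
    [0,0,0.017],
    [0,0,0.017],
    [0,0,0.017],
    [0,0,0.017],
    [0,0,0.017],
  ],
  rotation=[
    [0,0,0],
    [0,0,0],
    [0,0,0],
    [0,0,0],
    [0,0,0],
    [0,0,0],
    [0,0,0],
    [0,0,0],
  ],
)

```text
clock: 22.55
position: [0.595, -0.0673, 0.0048]
tool_rot: [2.485, 1.57, 0.681]
force: [0.9, 2.0, -0.7]
grip_width: -0.0001
```

```bash
python3 -c "
from fit import *
bed();T=O+u*-.08;plan([*T,.0045],yaw_y=-13.36)"
```

```text
tcp bed mm -48.04 -0.03 F bed -2.2 0.4
shift [ 0.011  0.002 -1.065]
turn [ 0.005 -0.01  -0.007]
shift after turn [ 1.000e-02  1.000e-03 -1.065e+00]
t 22.55 p [ 0.595  -0.0673  0.0048] F [ 0.9  2.  -0.7] w -0.0001
```

Call:
arm_command(
  delta_pos=[
    [0,0,0.017],
    [0,0,0.017],
    [0,0,0.017],
    [0,0,0.017],
    [0,0,0.017],
    [0,0,0.017],
    [0,0,0.017],
    [0,0,0.017],
  ],
  rotation=[
    [0,0,0],
    [0,0,0],
    [0,0,0],
    [0,0,0],
    [0,0,0],
    [0,0,0],
    [0,0,0],
    [0,0,0],
  ],
)

```text
clock: 23.35
position: [0.5944, -0.0706, 0.0048]
tool_rot: [2.606, 1.568, 0.803]
force: [1.9, 7.2, -2.2]
grip_width: 0.0
```

```bash
python3 -c "
from fit import *
bed();T=O+u*-.08;plan([*T,.0045],yaw_y=-13.36)"
```

```text
tcp bed mm -44.63 0.19 F bed -7.4 0.2
shift [ 0.014 -0.005 -1.179]
turn [ 0.01  -0.022 -0.013]
shift after turn [ 0.011 -0.006 -1.179]
t 23.35 p [ 0.5944 -0.0706  0.0048] F [ 1.9  7.2 -2.2] w 0.0
```

Call:
arm_command(
  delta_pos=[
    [0,0,0.017],
    [0,0,0.017],
  ],
  rotation=[
    [0,0,0],
    [0,0,0],
  ],
)

```text
clock: 23.55
position: [0.5944, -0.0706, 0.0049]
tool_rot: [2.716, 1.567, 0.914]
force: [1.7, 4.9, -2.3]
grip_width: 0.0001
```

Call:
arm_command(
  delta_pos=[
    [0,0,0.017],
    [0,0,0.017],
  ],
  rotation=[
    [0,0,0],
    [0,0,0],
  ],
)

```text
clock: 23.75
position: [0.5944, -0.0705, 0.0049]
tool_rot: [2.785, 1.566, 0.983]
force: [0.9, 5.5, -2.0]
grip_width: -0.0
```

```bash
python3 -c "
from fit import *
bed();T=O+u*-.08;plan([*T,.0045],yaw_y=-13.36)"
```

```text
tcp bed mm -44.71 0.18 F bed -5.5 -0.4
shift [ 0.019 -0.003 -1.176]
turn [ 0.024 -0.047 -0.018]
shift after turn [ 0.013 -0.006 -1.176]
t 23.75 p [ 0.5944 -0.0705  0.0049] F [ 0.9  5.5 -2. ] w -0.0
```

Call:
arm_command(
  delta_pos=[
    [0,0,0.03],
    [0,0,0.03],
  ],
  rotation=[
    [0,0,0],
    [0,0,0],
  ],
)

```text
clock: 23.95
position: [0.5944, -0.0705, 0.0049]
tool_rot: [2.839, 1.563, 1.038]
force: [2.2, 7.9, -2.6]
grip_width: -0.0002
```

Call:
arm_command(
  delta_pos=[
    [0,0,0.036],
    [0,0,0.036],
  ],
  rotation=[
    [0,0,0],
    [0,0,0],
  ],
)

```text
clock: 24.15
position: [0.5944, -0.0705, 0.005]
tool_rot: [2.871, 1.561, 1.072]
force: [2.6, 8.0, -2.6]
grip_width: -0.0002
```

```bash
python3 -c "
from fit import *
bed();T=O+u*-.08;plan([*T,.0045],yaw_y=-13.36)"
```

```text
tcp bed mm -44.7 0.17 F bed -8.4 0.6
shift [ 0.027  0.    -1.176]
turn [ 0.05  -0.093 -0.026]
shift after turn [ 0.015 -0.006 -1.177]
t 24.15 p [ 0.5944 -0.0705  0.005 ] F [ 2.6  8.  -2.6] w -0.0002
```

Call:
arm_command(
  delta_pos=[
    [0,0,0.05],
    [0,0,0.05],
  ],
  rotation=[
    [0.03,-0.08,-0.02],
    [0,-0.03,0],
  ],
)

```text
clock: 24.35
position: [0.5943, -0.0708, 0.0049]
tool_rot: [2.526, 1.569, 0.726]
force: [3.2, 9.5, -3.9]
grip_width: -0.0
```

```bash
python3 -c "
from fit import *
bed();T=O+u*-.08;plan([*T,.0045],yaw_y=-13.36)"
```

```text
tcp bed mm -44.43 0.14 F bed -10.0 1.0
shift [ 0.015 -0.    -1.186]
turn [ 0.035 -0.014 -0.01 ]
shift after turn [ 0.014 -0.005 -1.186]
t 24.35 p [ 0.5943 -0.0708  0.0049] F [ 3.2  9.5 -3.9] w -0.0
```

Call:
arm_command(
  delta_pos=[
    [0.02,0,0.03],
    [0.02,0,0.06],
    [0.015,0,0.06],
  ],
  rotation=[
    [0.02,-0.02,0],
    [0,-0.03,0],
    [0,-0.03,0],
  ],
)

```text
clock: 24.65
position: [0.5946, -0.071, 0.0043]
tool_rot: [0.805, 1.567, -0.995]
force: [-1.1, 12.2, 5.3]
grip_width: 0.0
```

```bash
python3 -c "
from fit import *
bed();T=O+u*-.08;plan([*T,.0045],yaw_y=-13.36)"
```

```text
tcp bed mm -44.28 0.44 F bed -11.6 -3.9
shift [-0.008 -0.01  -1.191]
turn [ 0.041  0.024 -0.025]
shift after turn [-0.005 -0.015 -1.191]
t 24.65 p [ 0.5946 -0.071   0.0043] F [-1.1 12.2  5.3] w 0.0
```

Call:
arm_command(
  delta_pos=[
    [0,-0.012,0.06],
    [0,-0.005,0.075],
    [0,0,0.075],
  ],
  rotation=[
    [0.02,0,-0.02],
    [0,-0.02,0],
    [0,-0.02,0],
  ],
)

```text
clock: 24.95
position: [0.5944, -0.0709, 0.0045]
tool_rot: [1.857, 1.568, 0.06]
force: [3.2, 13.1, -4.6]
grip_width: 0.0003
```

```bash
python3 -c "
from fit import *
bed();T=O+u*-.08;plan([*T,.0045],yaw_y=-13.36)"
```

```text
tcp bed mm -44.36 0.29 F bed -13.4 0.1
shift [ 0.002 -0.002 -1.188]
turn [ 0.063 -0.007 -0.024]
shift after turn [ 1.000e-03 -1.000e-02 -1.188e+00]
t 24.95 p [ 0.5944 -0.0709  0.0045] F [ 3.2 13.1 -4.6] w 0.0003
```

Call:
arm_command(
  delta_pos=[
    [0.015,0,0.08],
    [0.01,0,0.085],
    [0.005,0,0.085],
  ],
  rotation=[
    [0.03,-0.02,-0.02],
    [0,-0.03,0],
    [0,-0.03,0],
  ],
)

```text
clock: 25.25
position: [0.5944, -0.0709, 0.0045]
tool_rot: [1.91, 1.569, 0.114]
force: [2.5, 14.5, -1.9]
grip_width: 0.0001
```

```bash
python3 -c "
from fit import *
bed();T=O+u*-.08;plan([*T,.0045],yaw_y=-13.36)
c=optics.camera_params('wrist')
print([[round(float(v)) for v in proj([*(O+u*x),.034],c)] for x in (-.034,-.02,0)])
g=optics.grab_frame('wrist')[:,:,::-1];cv2.imwrite('pics/w12.png',g)"
```

```text
tcp bed mm -44.34 0.28 F bed -14.7 -0.9
shift [-0.000e+00  1.000e-03 -1.189e+00]
turn [ 0.078 -0.007 -0.019]
shift after turn [-1.000e-03 -9.000e-03 -1.189e+00]
t 25.25 p [ 0.5944 -0.0709  0.0045] F [ 2.5 14.5 -1.9] w 0.0001
[[281, 295], [281, 322], [281, 358]]
```

14.7 N with no further travel. Backing off and checking the carrier's pose.

Call:
arm_command(
  delta_pos=[
    [0,0,-0.1],
    [0,0,-0.3],
    [0,0,-0.4],
    [0,0,-0.2],
    [-0.5,0,0],
    [-0.9,0,0],
    [-0.9,0,0],
    [-0.9,0,0],
    [-0.5,0,0],
    [0,0,0],
  ],
  rotation=[
    [0,0,0],
    [0,0,0],
    [0,0,0],
    [0,0,0],
    [0,0,0],
    [0,0,0],
    [0,0,0],
    [0,0,0],
    [0,0,0],
    [0,0,0],
  ],
)

```text
clock: 26.3
position: [0.6006, -0.0399, 0.1243]
tool_rot: [0.613, 1.568, -1.181]
force: [0.9, -0.5, -0.4]
grip_width: -0.0003
```

```bash
python3 -c "
from fit import *
bed();plan(yaw_y=-13.36)
c=optics.camera_params('wrist');rows=[int(proj([*(O+u*x),.02],c)[1]) for x in(-.032,-.028,-.024,-.02,-.012,-.004)]
carrier('w13',.02,rows)
a=cv2.imread('pics/w13.png');b=optics.grab_frame('scene')[190:320,160:320,::-1]
r=int(proj([*(O+u*.03),.02],c)[1]);print(r)
cv2.imwrite('pics/w13v.png',np.vstack([a[max(0,rows[0]-60):max(0,rows[0]-60)+145],cv2.resize(b,(560,455),interpolation=cv2.INTER_CUBIC)]))"
```

```text
tcp bed mm -75.93 -0.84 F bed 0.3 1.0
turn [ 0.087  0.02  -0.014]
t 26.3 p [ 0.6006 -0.0399  0.1243] F [ 0.9 -0.5 -0.4] w -0.0003
[[245.  244.5 316.5 -32.2  30.   -1.1 -32.4]
 [249.  253.5 308.5 -24.5  23.2  -0.7 -28.7]
 [254.  244.5 316.5 -32.4  30.3  -1.  -23.9]
 [258.  250.5 310.5 -27.2  25.2  -1.  -20.2]
 [266.  247.5 313.5 -30.   28.1  -0.9 -12.5]
 [274.  245.5 315.5 -31.9  30.2  -0.9  -4.6]]
row 128 step 47.8 bed x at z -130.9
row 129 step 24.9 bed x at z -130.2
row 127 step 22.9 bed x at z -131.7
row 220 step 12.8 bed x at z -55.0
row 131 step 12.3 bed x at z -128.6
row 130 step 11.7 bed x at z -129.4
row 219 step 9.7 bed x at z -55.9
row 221 step 9.1 bed x at z -54.1
308
```

View pics/w13v.png

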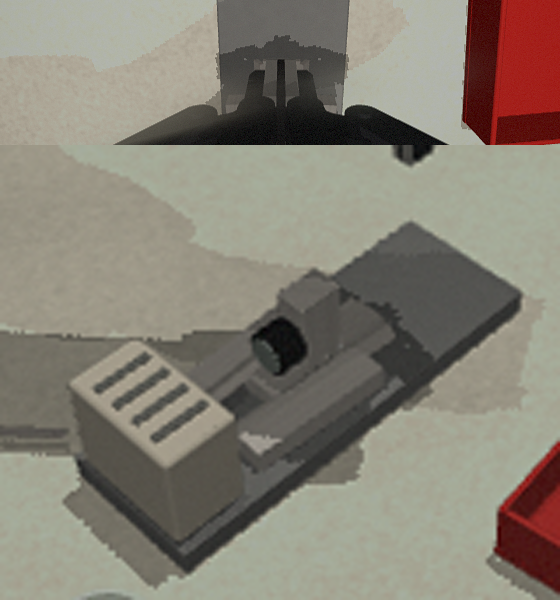

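The scene view shows the carrier seated between the rails, upright, with the lens toward the lamp. The wrist view is blocked by the fingers, so I'll open up and measure from a clearer spot.

Call:
arm_command(
  delta_pos=[
    [-0.3,0.02,0.5],
    [0,0,0.8],
    [0,0,0.8],
    [0,0,0.4],
    [0,0,0],
    [0,0,0],
    [0,0,0],
  ],
  rotation=[
    [0.08,0.02,0],
    [0,0,0],
    [0,0,0],
    [0,0,0],
    [0,0,0],
    [0,0,0],
    [0,0,0],
  ],
  gripper=-1,
)

```text
clock: 27.1
position: [0.5802, -0.1166, 0.1291]
tool_rot: [-1.47, 1.564, 3.009]
force: [0.3, 0.6, 0.1]
grip_width: 0.0854
```

```bash
python3 - <<'E'
from fit import *
bed();plan(yaw_y=-13.36)
c=optics.camera_params('wrist');im=optics.grab_frame('wrist')[:,:,::-1];cv2.imwrite('pics/w14.png',im)
g=cv2.GaussianBlur(cv2.cvtColor(im,cv2.COLOR_BGR2GRAY),(3,3),0).astype(float)
for x in range(-34,-8,4):
    for z in(.02,):
        r=int(proj([*(O+u*x/1e3),z],c)[1]);lo=int(proj([*(O-n*.05+u*x/1e3),z],c)[0]);hi=int(proj([*(O+n*.05+u*x/1e3),z],c)[0])
        d=np.diff(g[r,lo:hi]);ks=[k for k in range(1,len(d)-1) if abs(d[k])>7 and abs(d[k])>=abs(d[k-1]) and abs(d[k])>abs(d[k+1])]
        print(x,r,[(round(float((cast((lo+k+.5,r),c,z)[:2]-O)@n*1e3),1),int(d[k])) for k in ks])
x0=int(proj(list(O)+[.034],c)[0]);cc=g[:,x0-8:x0+9].mean(1);d=np.diff(cc)
for r in range(60,300):
    if abs(d[r])>8:print('row',r,int(d[r]),((cast((x0,r+.5),c,.02)[:2]-O)@u*1e3).round(1),((cast((x0,r+.5),c,.034)[:2]-O)@u*1e3).round(1),'z92',((cast((x0,r+.5),c,.092)[:2]-O)@u*1e3).round(1))
E
```

```text
tcp bed mm 3.42 -3.01 F bed -0.7 0.2
turn [-0.001  0.007  0.066]
t 27.1 p [ 0.5802 -0.1166  0.1291] F [0.3 0.6 0.1] w 0.0854
-34 150 []
-30 155 [(-19.3, 19), (14.1, -11), (18.2, -17), (23.0, -9)]
-26 160 [(-25.9, -12), (-24.2, 15), (-19.3, 15), (-12.0, 8), (13.4, -19), (15.0, 14), (18.3, -17)]
-22 165 [(-18.6, 15), (-16.1, -9), (-14.5, 14), (17.5, -14)]
-18 170 [(-18.6, 19), (-12.0, 10), (12.7, -20), (14.3, 15), (17.6, -18)]
-14 174 [(-25.3, -8), (-23.6, 14), (-18.7, 16), (13.6, -8), (17.7, -17), (22.6, -8)]
-10 179 [(-17.9, 14), (-14.6, -15), (-12.9, 19), (12.0, -21), (13.6, 17), (17.0, -14)]
row 152 28 -32.4 -34.2 z92 -41.4
row 153 21 -31.6 -33.4 z92 -40.8
row 199 -10 7.1 3.3 z92 -12.4
row 200 -27 8.0 4.2 z92 -11.7
row 201 -20 8.9 5.0 z92 -11.1
row 223 15 28.6 23.7 z92 3.4
row 224 26 29.5 24.5 z92 4.0
row 225 15 30.4 25.4 z92 4.7
row 236 -9 40.6 35.0 z92 12.2
row 237 -16 41.5 35.9 z92 12.8
row 238 -14 42.4 36.8 z92 13.5
row 271 -16 74.3 67.0 z92 36.9
row 272 -16 75.3 67.9 z92 37.6
row 288 11 91.4 83.3 z92 49.5
row 289 9 92.5 84.2 z92 50.2
```

The checks agree:
- **Position:** the tail's top edge is at −33.8 mm, so lens_foot is at about +34 mm. The block's rear top edge at +4.0 mm matches the expected +4.2 mm, so it's level.
- **Alignment:** the mid-line is at −0.5 mm and parallel to the bed.
- **Rail setting:** depth and lateral shift both fit a setting of about 1.5 mm, so this is a true wedge.

Clearing upward and handing in.

Call:
arm_command(
  delta_pos=[
    [-0.5,0,0],
    [-0.5,0,0],
    [-0.5,0,0],
    [0,0,0],
    [0,0,0],
  ],
  rotation=[
    [0,0,0],
    [0,0,0],
    [0,0,0],
    [0,0,0],
    [0,0,0],
  ],
)

```text
clock: 27.65
position: [0.5816, -0.1124, 0.1791]
tool_rot: [-1.723, 1.565, 2.762]
force: [0.7, -0.2, -0.3]
grip_width: 0.0853
```

```bash
python3 -c "
from fit import *
plan();print(bot.job_done())"
```

```text
t 27.65 p [ 0.5816 -0.1124  0.1791] F [ 0.7 -0.2 -0.3] w 0.0853
the job is handed in; nothing more can be done
None
```

The lens carrier is wedged in the way with the lens facing the lamp. It is let go, and the job was handed in at 27.7 s. I set it on the open end of the slab, slid its nose into the mouth, released it, and pushed low on the tail with shut fingers. Drag was about 2–3 N; then it stopped and held at 14.7 N with no further travel.

**Final checks:**
- **Depth:** the foot point is about 34 mm past the mouth.
- **Alignment:** it sits 0.5 mm off the axis, parallel to the bed and level to within my measurement. Depth and offset both fit a rail setting of about 1.5 mm, so it looks like a true wedge.
- **Robot:** clear of everything, with the wrist force near zero.

**What went wrong or disagreed:**
- **First grasp missed:** the fingers closed above the block. The shut fingertips sit about 19 mm behind the reported tool point, not 14 mm ahead as described.
- **Test touch too hard:** when I checked this by touching the block top, the force briefly reached 55 N through the fingertips. The carrier did not move.
- **Stiffer than described:** the force rose over about 0.3 mm at the end, faster than the 8 N per mm given.
- **Not measured:** I could not read the forces on the rails after release. I also did not re-measure the bystanders' positions, though I saw no contact with any of them.

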